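# Put the socket drivers back in the leaning bench rack

### The arm

A 7-joint arm with a two-finger parallel gripper is mounted at the origin on the work surface. World frame = base frame: x ahead of the robot, y to its left, z up, the work surface at z = 0. Lengths are in m, angles in rad, forces in N, time in s.
With the tool pointing down it reaches from about 0.4 to 0.875 m from the base axis. Payload 19.3 kg.
Tool frame: the origin (TCP) lies at the very end of the fingers, on their centre line; the grasp point (between the pads) lies bot.grasp_offset behind it (bot.grasp_offset is the distance from the TCP to the grasp point, in m); z points along the fingers, y is the direction in which the jaws open and shut (so a half turn about z gives the same grasp; the last joint's range is limited). The gripper opens to 85 mm and grips with 20 to 120 N. Pads are 22 mm wide; open, the fingers measure 114 mm over their backs; the gripper's body (76 mm by 85 mm) begins 54 mm behind the grasp point. The pads swing forward as they close: fully open they stand 13 mm farther back than shut.
Start: joints at [-1.389, 0.521, -0.036, 1.599, 0.021, 1.021, -0.113], TCP at [0.156, 0.605, 0.208] pointing down, gripper open.
Joint ranges: [-2.91, 2.91], [-0.3, 2.13], [-1.5, 1.42], [0.17, 2.43], [-1.26, 4.41], [0.16, 1.93], [-2.52, 2.52]. Speed limits (rad/s): [1.89, 1.89, 2.39, 2.39, 3.01, 3.01, 3.01].

### API

Orientations are given as [roll, pitch, yaw] about the fixed x, y, z axes, in that order (R = Rz(yaw) Ry(pitch) Rx(roll)).
In Python, from workcell import bot gives the robot as it stands. The module is installed in compiled form; this text tells all that it offers.
- The arm moves only by the shell command python3 -m handwheel 'ROWS' [OPENING] [FORCE]. ROWS is JSON, a list of rows, each a list of 6 numbers: the shift along the tool's x, y, z as a fraction of full scale, then the turn, a rotation vector about the tool's x, y, z as a fraction of full scale. In form: [[x, y, z, rx, ry, rz], ...]. A call has 1 to 8 rows; each row shifts and turns the commanded pose from where the row before left it, along the tool's axes as they then stand; what a row does not reach is not made up. Full scale, the value 1, is 0.025 m for a shift and 360 degrees for a turn. A row lasts 1/8 s, in which the tool goes at most 62.5 mm and 10.7 degrees, less where a joint would pass 70% of its speed; a pose out of reach is approached as far as the arm can. A call with a number of a shift or a turn outside -1 to 1 is refused whole. A call with a gripper value outside its range is refused whole. OPENING is the closure, from -1 (fully open) to 1 (shut), set as the call begins (- or left out, the last holds). The fingers move at their own pace and stop on an object; FORCE is the grip in N (left out, the last holds). Time passes only in rows, so rows that do not move let the fingers close. It gives the time, the measured TCP pose, the force and the opening at its end, in the units of the state.
- bot.observe(): the state, without advancing time (a new reading comes with each control period).
- bot.grab_frame(name): name is "scene" or "top"; returns a dict with "pixels" (400x640x3 uint8, blue, green, red), "vertical_fov" (degrees; the focal length in pixels is half the picture's height over the tangent of half this angle, whatever the lens; pixels are square), "cx", "cy" (the principal point, pixels), "D" ([k1, k2, p1, p2, k3] as OpenCV has them; the pictures are not rectified), "R" (3x3) and "t" (3): a world point X has camera coordinates R X + t. Camera axes: x right, y down, z forward; pixel columns grow to the right and rows downward; lengths in m; the calibration is good to about 2 mm. A picture is of the moment at which its call begins. There is no depth.
- bot.job_done(): hands the job in, once; it reports no verdict.
Trained networks look in a picture, given as the dict that the camera call returned (one of the last four; its "shot" number tells which), for a name from the list of things; names that differ only in an ending like _2 or _b are one class to them, and where a whole thing is asked for, a point or a joint stands for the part that bears it (a point fixed in the world has none). Each returns a list of dicts, best first, with "score" (0 to 1); they miss things now and then, are a little off and sometimes report something else, mostly with a low value. They report only what shows in the picture. A call takes as long as a camera call. They do not tell look-alikes from the thing itself.
- bot.trace(picture, thing): "region" (400x640 bool, what is visible of it) and "point" ([column, row] in pixels, amid what is visible of it).
The state is a dict: "clock": time; "qpos": joint angles; "qd": joint speeds; "joint_efforts": joint torques, N m; "position": TCP position; "tool_rot": TCP orientation; "force": force on the tool from outside, world axes, zero at the start; "moment": the same for the moment, N m; "grip_width": finger opening in m.
Only numpy, scipy, OpenCV 4.12 (cv2) and the standard library are available. Lean on these libraries where they do the work, as an engineer would, in place of code of your own. Each camera call takes 0.05 s, during which the arm holds its last target.

### The job

Put both square-handled socket drivers (like big screwdrivers) from the bench back into the leaning three-sleeve rack, shaft down, one to a sleeve and fully home, so that the handle's shoulder rests on the mouth of the sleeve. One of the sleeves is jammed by a broken stub deep inside that you can only find by feel: if a driver stops short, take it to another sleeve. Leave the kettle, can, jar, wrench and blender foot where they are.

Things in the scene. Friction and masses are not known exactly. Their poses are not given: they have to be found in the camera images.
- driver_long: the longer socket driver, lying on the bench: red square handle 30 x 30 x 100 mm, round steel shaft 13 mm thick, 92 mm long. Origin on its axis at the shoulder between handle and shaft; the handle runs to x = +100 mm, the shaft to x = -92 mm; lying, the axis is 15 mm above the bench. Grip the handle across its width at about x = +50 mm.
- driver_short: the shorter socket driver, lying on the bench: red square handle 30 x 30 x 84 mm, round steel shaft 13 mm thick, 80 mm long. Origin on its axis at the shoulder between handle and shaft; the handle runs to x = +84 mm, the shaft to x = -80 mm; lying, the axis is 15 mm above the bench. Grip the handle across its width at about x = +42 mm.
- rack: fixed steel bench rack, base plate 130 x 220 x 12 mm, carrying three identical square sleeves side by side 80 mm apart along its y, all leaning 50 degrees from vertical with their mouths towards the rack's +x. Origin at centre of the base's underside.
- mouth1 (a point): centre of the mouth of the first (rack +y end) sleeve, 100 mm above the bench. z points out of the sleeve along its axis, 50 degrees from vertical, upward; y is level, along the row. Steel, square, 19 mm wide inside, 25 mm outside, 109 mm deep inside; in one sleeve of the three, not known which, a stub stops a shaft 42 mm in.
- mouth2 (a point): centre of the mouth of the middle sleeve, 100 mm above the bench. z points out of the sleeve along its axis, 50 degrees from vertical, upward; y is level, along the row. Steel, square, 19 mm wide inside, 25 mm outside, 109 mm deep inside; in one sleeve of the three, not known which, a stub stops a shaft 42 mm in.
- mouth3 (a point): centre of the mouth of the third (rack -y end) sleeve, 100 mm above the bench. z points out of the sleeve along its axis, 50 degrees from vertical, upward; y is level, along the row. Steel, square, 19 mm wide inside, 25 mm outside, 109 mm deep inside; in one sleeve of the three, not known which, a stub stops a shaft 42 mm in.
- kettle: pink kettle with black lid, 210 mm tall, about 150 mm wide, handle to its -y side; origin at centre of underside. Bystander.
- spray_can: grey spray can, 54 mm wide, 160 mm tall; origin at centre of underside. Bystander.
- screw_jar: glass jar, 68 mm wide, 80 mm tall; origin at centre of underside. Bystander.
- wrench: steel wrench lying flat, along its x; origin at centre of underside. Bystander.
- blender_foot: steel foot of a stick blender standing bell-down, 56 mm wide at the bottom, 100 mm tall; origin at centre of underside. Bystander.
Mind the look-alikes: they are no part of the job. What is shaped like the driver_long but yellow is not meant. What is shaped like the driver_short but turquoise is not meant.

How it is judged:
By the outcome, as a careful person would: the job done as asked, in the order asked, and still so for the second after the job is handed in, with the robot touching nothing.
It also fails if it takes over 72 s, if anything falls off the work surface, if the arm or the gripper's body presses on something with over 40 N, if the wrist force passes 120 N, or if a joint passes its speed limit or range.

## Working session

There is one attempt and no reset: what is moved stays moved. The work goes in short steps, Python scripts to look and compute and a shell command to move; the robot and the scene stay as the last step left them, time stands still between calls to the robot, and variables do not carry over. Pictures are saved under pics/ and viewed, and the job is handed in when it is done.

```bash
mkdir -p pics; python3 - <<'E'
from workcell import bot
import cv2
print(bot.observe(), bot.grasp_offset)
for n in("scene","top"):
    f=bot.grab_frame(n); cv2.imwrite(f"pics/{n}0.png",f["pixels"])
    print(n,{k:v for k,v in f.items() if k!="pixels"})
    import pickle; pickle.dump(f,open(f"{n}0.pkl","wb"))
    for t in("driver_long","driver_short","rack"):
        for r in bot.trace(f,t): print(t,r["score"],r["point"],r["region"].sum())
E
```

```text
{'clock': 0.0, 'qpos': array([-1.38918074,  0.52205794, -0.03637555,  1.59995423,  0.02119333,
        1.02111986, -0.11281303]), 'qd': array([ 1.01439715e-03,  5.81926101e-04,  2.66288771e-04, -2.76678965e-04,
        6.74782534e-05,  1.67198018e-04,  1.28327031e-03]), 'joint_efforts': array([ 1.10249421e-04, -9.27113986e+01,  1.97979659e+00, -3.69957519e+01,
        1.77861104e-02,  7.99592526e-03,  3.27701173e-05]), 'position': array([0.15564634, 0.60494845, 0.2079171 ]), 'tool_rot': array([-3.14043885e+00,  5.22865732e-05,  2.88979137e+00]), 'force': array([0.09424196, 0.01658956, 0.5503491 ]), 'moment': array([-0.01580701, -0.02567524, -0.02247952]), 'grip_width': 0.08521415301499595} 0.0187
scene {'vertical_fov': 57.21912228168217, 'cx': 317.53928068872426, 'cy': 198.9625352507607, 'D': array([-0.05205974,  0.        ,  0.        ,  0.        ,  0.        ]), 'R': array([[-0.31448541,  0.94918419, -0.01217771],
       [ 0.70521879,  0.22502859, -0.67233072],
       [-0.63542536, -0.22002615, -0.74015073]]), 't': array([ 0.21193903, -0.29684734,  1.41701264]), 'shot': 1}
driver_long 0.62 [503.3, 211.3] 576
driver_long 0.59 [455.5, 271.3] 541
driver_long 0.32 [415.6, 288.9] 885
driver_short 0.82 [353.9, 179.0] 410
driver_short 0.8 [391.3, 222.6] 390
rack 0.65 [267.0, 208.2] 1825
rack 0.45 [339.9, 279.8] 1143
top {'vertical_fov': 45.51427232581006, 'cx': 312.8874934366641, 'cy': 204.49558674473045, 'D': array([-0.01509453,  0.        ,  0.        ,  0.        ,  0.        ]), 'R': array([[ 0.01992136, -0.99980075, -0.00126342],
       [-0.97934466, -0.01925942, -0.2012787 ],
       [ 0.20121426,  0.00524707, -0.9795332 ]]), 't': array([-0.01787711,  0.52591347,  1.33160705]), 'shot': 2}
driver_long 0.83 [191.0, 180.2] 389
driver_long 0.8 [147.9, 273.3] 477
driver_short 0.92 [306.8, 268.2] 404
driver_short 0.68 [258.4, 220.4] 430
rack 0.76 [382.4, 211.7] 2253
```

View pics/scene0.png

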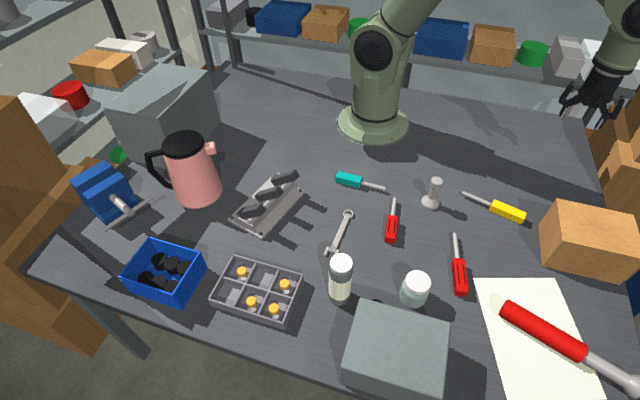

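View pics/top0.png

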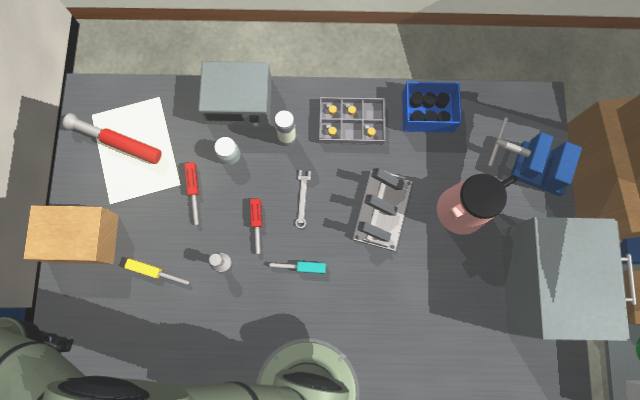

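The top view shows the long red driver at (191,180), the short one at (257,220) and the rack at (383,210). In the scene view they are at (458,271), (391,222) and (267,205). I'll zoom in for exact edges.

```bash
cat > h.py <<'E'
import numpy as np,cv2,pickle
from scipy.spatial.transform import Rotation as Ro
def K(f):
    fl=200/np.tan(np.radians(f["vertical_fov"])/2); return np.array([[fl,0,f["cx"]],[0,fl,f["cy"]],[0,0,1]])
def ray(f,p):
    u=cv2.undistortPoints(np.array([[p]],float),K(f),f["D"])[0,0]
    d=f["R"].T@np.array([u[0],u[1],1]); return -f["R"].T@f["t"],d/np.linalg.norm(d)
def onz(f,p,z):
    o,d=ray(f,p); return o+d*(z-o[2])/d[2]
def proj(f,X):
    return cv2.projectPoints(np.atleast_2d(np.asarray(X,float)),cv2.Rodrigues(f["R"])[0],f["t"],K(f),f["D"])[0][:,0]
def load(n): return pickle.load(open(n+".pkl","rb"))
def crop(f,x0,y0,x1,y1,s,name):
    cv2.imwrite("pics/"+name+".png",cv2.resize(f["pixels"][y0:y1,x0:x1],None,fx=s,fy=s,interpolation=cv2.INTER_CUBIC))
E
python3 - <<'E'
from h import *
t=load("top0");s=load("scene0")
crop(t,340,155,430,260,5,"a1");crop(s,220,155,330,250,6,"a2")
crop(t,170,150,280,260,5,"a3");crop(s,370,185,480,305,5,"a4")
for f,n in((t,"t"),(s,"s")):
    px=f["pixels"].astype(int);m=((px[:,:,2]>120)&(px[:,:,1]<60)&(px[:,:,0]<60)).astype(np.uint8)
    c,l,st,ce=cv2.connectedComponentsWithStats(m)
    for i in range(1,c):
        if st[i,4]>60: print(n,st[i],ce[i],onz(f,ce[i],.022))
E
```

```text
s [ 51  80  31  25 390] [66.29230769 89.0974359 ] [ 0.17631232 -1.34511991  0.022     ]
s [384 215  14  29 283] [390.92579505 229.10600707] [0.5104717  0.16592132 0.022     ]
s [451 258  18  39 505] [459.58217822 277.15643564] [0.61073331 0.36394145 0.022     ]
s [ 499  300   89   62 1758] [544.12457338 331.23151308] [0.69919037 0.56597661 0.022     ]
```

View pics/a1.png

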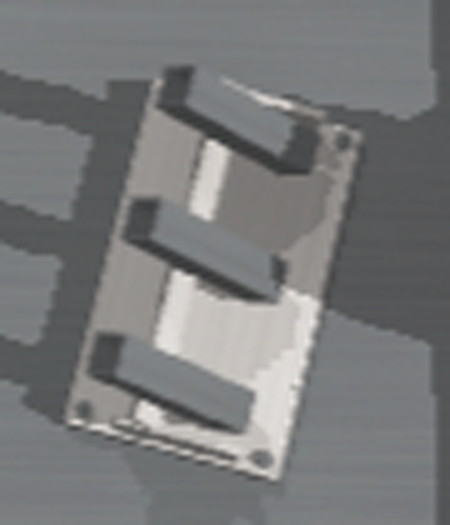

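View pics/a2.png

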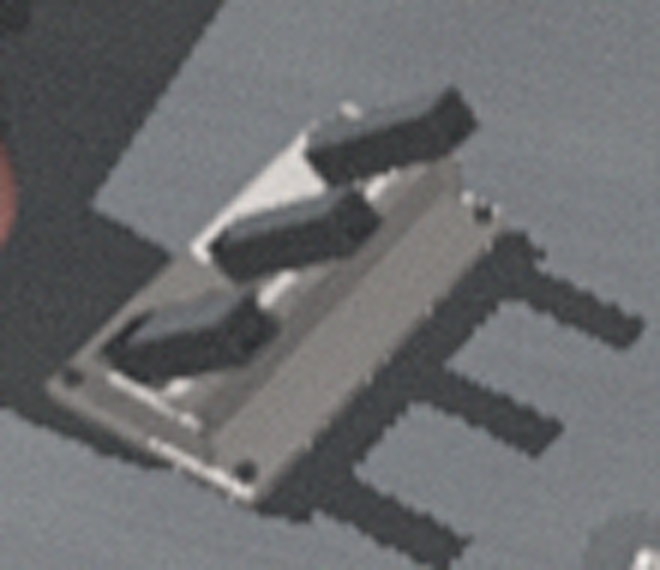

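View pics/a3.png

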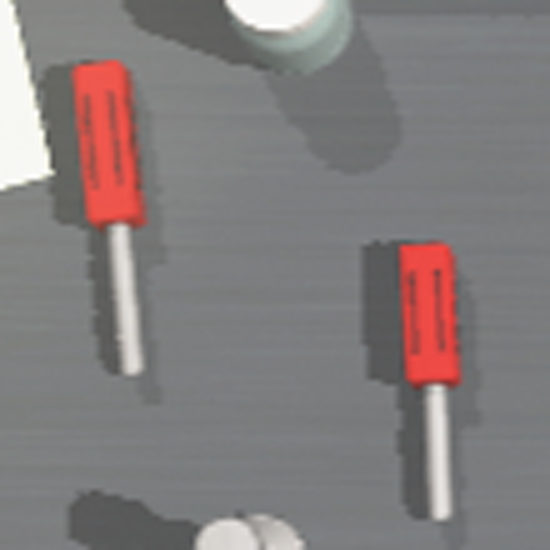

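View pics/a4.png

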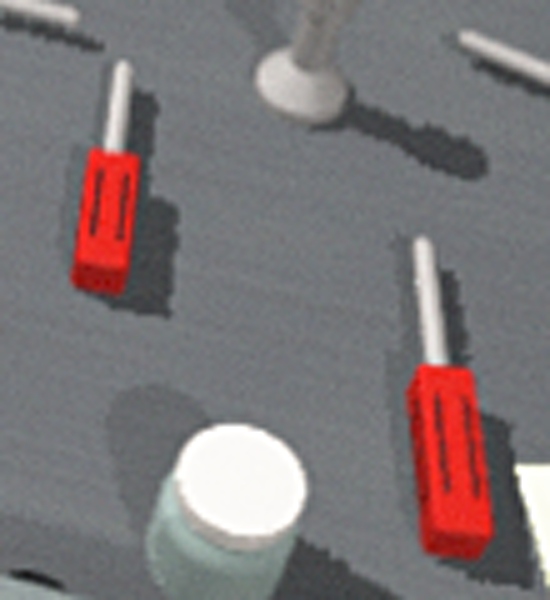

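```bash
cat > fit.py <<'E'
from h import *
from scipy.optimize import least_squares
t=load("top0");s=load("scene0")
def o(p,x0,y0,sc): return (np.array(p,float)+.5)/sc-.5+np.array([x0,y0])
T=lambda *p:o(p,340,155,5); S=lambda *p:o(p,220,155,6)
a=np.radians(50); ax=np.array([np.sin(a),0,np.cos(a)])
def rackpts(P):
    x,y,w,mx=P; R=Ro.from_euler("z",w).as_matrix()
    return lambda L:(np.atleast_2d(L)@R.T)+[x,y,0]
def mouth(mx,i): return np.array([mx,(.08,0,-.08)[i],.1])
obs=[]
for p,c in(((67,420),(.065,.11)),((280,478),(-.065,.11)),((362,130),(-.065,-.11))): obs.append((t,T(*p),("b",c)))
for p,c in(((50,388),(-.065,-.11)),((252,493),(.065,-.11)),((508,218),(.065,.11))): obs.append((s,S(*p),("b",c)))
for i,p in enumerate(((107,356),(143,220),(178,88))): obs.append((t,T(*p),("m",i)))
for i,p in enumerate(((465,110),(365,218),(262,322))): obs.append((s,S(*p),("m",i)))
def res(P):
    g=rackpts(P);r=[]
    for f,p,(k,c) in obs:
        L=[c[0],c[1],.012] if k=="b" else mouth(P[3],c)
        r.append(proj(f,g(L))[0]-p)
    return np.ravel(r)
if __name__=="__main__":
    q=least_squares(res,[.5,-.15,1.4,.05],loss="soft_l1"); P=q.x; print(P); print(np.round(res(P).reshape(-1,2),2))
    np.save("rack.npy",P); g=rackpts(P)
    for i in range(3): print("mouth",i+1,g(mouth(P[3],i)))
    for f,n,(x0,y0,sc,w,h) in((t,"t",(340,155,6,90,105)),(s,"s",(220,155,6,110,95))):
        im=cv2.resize(f["pixels"][y0:y0+h,x0:x0+w],None,fx=sc,fy=sc,interpolation=cv2.INTER_CUBIC)
        def poly(L,col):
            p=(proj(f,g(L))-[x0,y0]+.5)*sc-.5
            cv2.polylines(im,[np.round(p).astype(int)],True,col,1)
        for z,c in((.012,(0,255,0)),(0,(255,0,0))): poly([[sx*.065,sy*.11,z] for sx,sy in((1,1),(1,-1),(-1,-1),(-1,1))],c)
        for i in range(3):
            m=mouth(P[3],i);e=np.array([-np.cos(a),0,np.sin(a)])*.0125;y=np.array([0,.0125,0])
            for d,c in((0,(0,0,255)),(-.112,(0,255,255))): poly([m+d*ax+e+y,m+d*ax+e-y,m+d*ax-e-y,m+d*ax-e+y],c)
        cv2.imwrite(f"pics/fit{n}.png",im)
    # drivers
    R3=lambda *p:o(p,170,150,5); R4=lambda *p:o(p,370,185,5)
    for n,c,lh,ls in(("long",[(t,R3(115,224),0,.006),(t,R3(132,373),-1,0),(t,R3(101,62),1,.015),(s,R4(447,366),0,.015),(s,R4(420,238),-1,0)],.1,.092),
      ("short",[(t,R3(433,384),0,.006),(t,R3(439,519),-1,0),(t,R3(426,244),1,.015),(s,R4(116,153),0,.015),(s,R4(123,61),-1,0)],.084,.08)):
        for f,p,k,dz in c: print(n,k,onz(f,p,.015+dz))
E
python3 fit.py
```

```text
[ 0.52222466 -0.21464523  1.33456029  0.05589101]
[[-0.66  1.27]
 [-0.25  0.8 ]
 [-0.68  0.13]
 [-1.15 -0.16]
 [-0.15  0.89]
 [-0.25 -1.3 ]
 [-0.38  0.44]
 [-0.93  0.43]
 [-1.44  0.25]
 [-2.4   1.25]
 [-1.63  0.05]
 [-1.78  1.04]]
mouth 1 [[ 0.4575276  -0.14158296  0.1       ]]
mouth 2 [[ 0.53530567 -0.16030655  0.1       ]]
mouth 3 [[ 0.61308373 -0.17903014  0.1       ]]
long 0 [0.55658325 0.35308942 0.021     ]
long -1 [0.46759772 0.33816747 0.015     ]
long 1 [0.65445938 0.36629468 0.03      ]
long 0 [0.55684159 0.35646726 0.03      ]
long -1 [0.46158495 0.33880067 0.015     ]
short 0 [0.46363882 0.15847404 0.021     ]
short -1 [0.3847558  0.15222328 0.015     ]
short 1 [0.54604117 0.16517995 0.03      ]
short 0 [0.46488874 0.161698   0.03      ]
short -1 [0.37724298 0.15196985 0.015     ]
```

View pics/fitt.png

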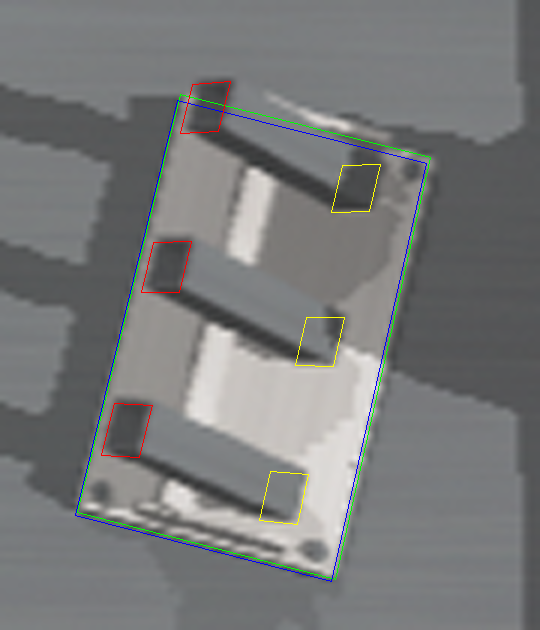

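View pics/fits.png

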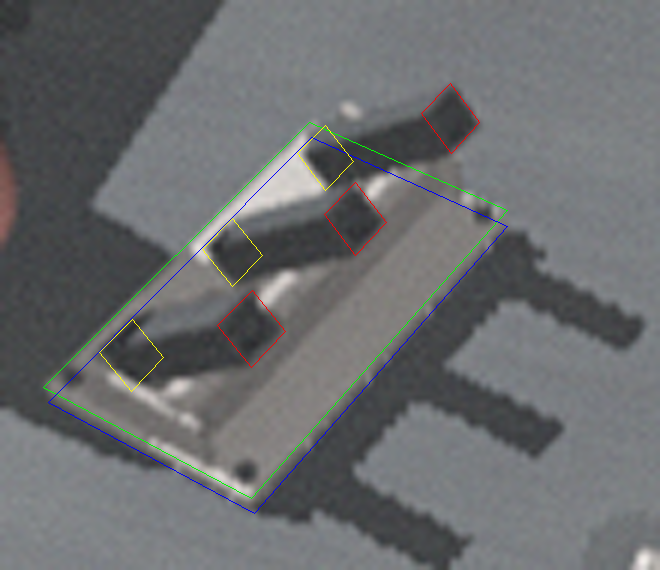

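```bash
python3 -m handwheel '[[-1,-0.25,0,0,0,0],[-1,-0.25,0,0,0,0],[-1,-0.25,0,0,0,0],[-1,-0.25,0,0,0,0],[-1,-0.25,0,0,0,0],[-1,-0.25,0,0,0,0],[-1,-0.25,0,0,0,0],[-1,-0.25,0,0,0,0]]' -0.5 40; python3 -m handwheel '[[-1,-0.25,0,0,0,0.029],[-0.98,-0.3,0,0,0,0],[-0.98,-0.3,0,0,0,0],[-0.98,-0.3,0,0,0,0],[-0.98,-0.3,0,0,0,0],[-0.98,-0.3,0,0,0,0],[-0.98,-0.3,0,0,0,0],[-0.98,-0.3,0,0,0,0]]'
```

```text
clock: 1.4
position: [0.3377, 0.5066, 0.2085]
tool_rot: [3.142, 0.0, 2.89]
force: [0.3, 0.3, -0.4]
grip_width: 0.0643
clock: 2.4
position: [0.4937, 0.3744, 0.2085]
tool_rot: [3.142, 0.0, 2.708]
force: [0.4, 0.7, 0.4]
grip_width: 0.0642
```

```bash
cat > st.py <<'E'
from workcell import bot
from h import *
o=bot.observe(); print(round(o["clock"],2),"q",np.round(o["qpos"],3),"p",np.round(o["position"],4),"rot",np.round(np.degrees(o["tool_rot"]),2),"F",np.round(o["force"],1),"M",np.round(o["moment"],2),"g",round(o["grip_width"],4))
E
python3 st.py
```

```text
2.4 q [-0.792  0.514  0.07   1.619 -0.041  1.01   0.427] p [0.4937 0.3744 0.2085] rot [180.     0.   155.13] F [0.4 0.7 0.4] M [ 0.02 -0.03  0.  ] g 0.0642
```

```bash
python3 -m handwheel '[[0,0,0,0,0,0.029],[0,0,0,0,0,0.029],[0,0,0,0,0,0.029],[0,0,0,0,0,0.029],[0,0,0,0,0,0.029],[0,0,0,0,0,0.029],[0,0,0,0,0,0.029],[0,0,0,0,0,0.029]]'; python3 -m handwheel '[[0,0,0,0,0,0.029],[0,0,0,0,0,0.029],[0,0,0,0,0,0.029],[0,0,0,0,0,0.029],[0,0,0,0,0,0.029],[0,0,0,0,0,0.029],[0,0,0,0,0,0],[0,0,0,0,0,0]]'; python3 st.py
```

```text
clock: 3.4
position: [0.493, 0.375, 0.2085]
tool_rot: [-3.141, -0.0, 1.244]
force: [-0.1, 0.4, -0.3]
grip_width: 0.0638
clock: 4.4
position: [0.4931, 0.3751, 0.2085]
tool_rot: [3.142, 0.0, 0.161]
force: [0.7, 0.5, 0.4]
grip_width: 0.0643
4.4 q [-1.206  0.619  0.721  1.641 -0.455  1.056 -1.758] p [0.4931 0.3751 0.2085] rot [180.     0.     9.23] F [0.7 0.5 0.4] M [ 0.   -0.03 -0.01] g 0.0643
```

```bash
python3 -m handwheel '[[0.73,0.21,0,0,0,0.0025],[0.73,0.21,0.5,0,0,0],[0.73,0.21,1,0,0,0],[0.73,0.21,1,0,0,0],[0.73,0.21,1,0,0,0],[0.73,0.21,1,0,0,0],[0,0,1,0,0,0],[0,0,0,0,0,0]]'; python3 - <<'E'
from workcell import bot
from h import *
for n,b in(("top",(140,130,260,250)),("scene",(380,200,520,320))):
    f=bot.grab_frame(n); crop(f,*b,5,"b_"+n)
E
python3 st.py
```

```text
clock: 5.4
position: [0.6052, 0.3588, 0.0694]
tool_rot: [3.141, 0.003, 0.143]
force: [0.3, -0.2, 1.2]
grip_width: 0.0643
5.5 q [-0.96   0.892  0.604  1.489 -0.578  0.943 -1.614] p [0.6063 0.3596 0.0719] rot [-1.7998e+02 -3.0000e-02  8.1500e+00] F [0.3 0.1 0.7] M [ 0.03 -0.01  0.  ] g 0.0644
```

View pics/b_top.png

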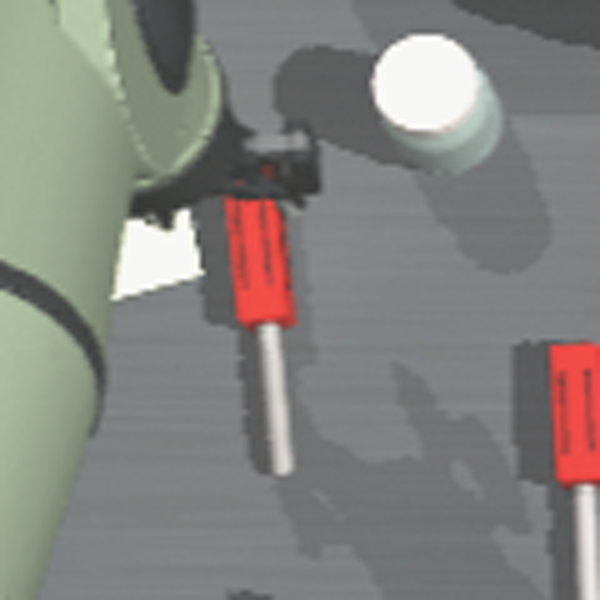

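View pics/b_scene.png

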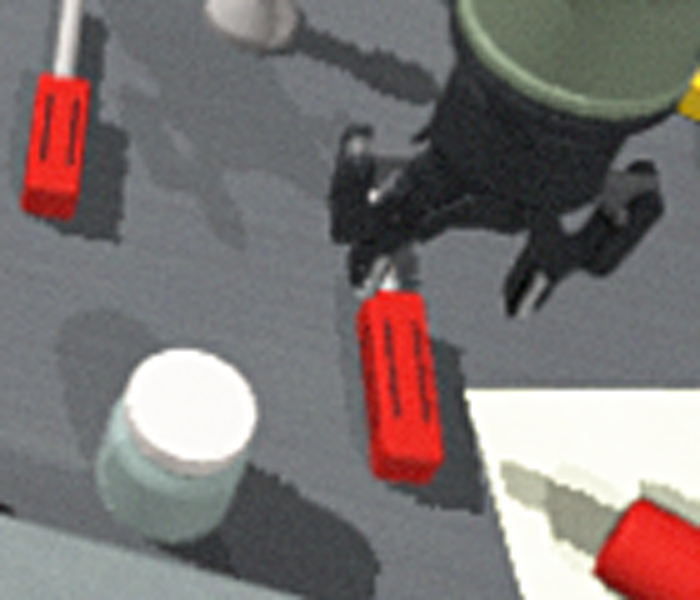

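In the scene crop the fingers straddle the handle, with pads near (375,270) and (525,300) allowing for height. I'll descend and grip.

```bash
python3 -m handwheel '[[0,0,0.8,0,0,0],[0,0,0.8,0,0,0],[0,0,0.7,0,0,0],[0,0,0.35,0,0,0],[0,0,0.1,0,0,0],[0,0,0,0,0,0]]'; python3 -m handwheel '[[0,0,0,0,0,0],[0,0,0,0,0,0],[0,0,0,0,0,0],[0,0,0,0,0,0],[0,0,0,0,0,0]]' 1 70; python3 st.py
```

```text
clock: 6.25
position: [0.6062, 0.3595, 0.0025]
tool_rot: [-3.142, -0.0, 0.141]
force: [-0.0, -0.7, 0.3]
grip_width: 0.0639
clock: 6.88
position: [0.6062, 0.3598, 0.0032]
tool_rot: [-3.141, -0.001, 0.141]
force: [-2.7, 0.3, 8.1]
grip_width: 0.0269
6.88 q [-0.935  0.974  0.553  1.509 -0.624  0.84  -1.583] p [0.6062 0.3598 0.0032] rot [-1.7996e+02 -4.0000e-02  8.0800e+00] F [-2.7  0.3  8.1] M [-0.05  0.53 -0.08] g 0.0269
```

```bash
python3 -m handwheel '[[0,0,-0.5,0,0,0],[0,0,-1,0,0,0],[0,0,-1,0,0,0],[0,0,-1,0,0,0],[0,0,-1,0,0,0],[0,0,-1,0,0,0],[0,0,-1,0,0,0],[0,0,-1,0,0,0]]'; cat > plan.py <<'E'
from workcell import bot
from h import *
def tgt(w=1.3346):
    a=np.radians(50);h=np.array([np.cos(w),np.sin(w),0]);Z=np.array([0,0,1.])
    x=np.sin(a)*h+np.cos(a)*Z; z=np.cos(a)*h-np.sin(a)*Z
    return np.c_[x,np.cross(z,x),z]
def cur():
    o=bot.observe(); return o["position"],Ro.from_euler("xyz",o["tool_rot"]).as_matrix()
def rows(p1,R1,n,p0=None,R0=None):
    if p0 is None: p0,R0=cur()
    rv=Ro.from_matrix(R0.T@R1).as_rotvec(); out=[]
    for i in range(n):
        Ri=R0@Ro.from_rotvec(rv*i/n).as_matrix()
        s=Ri.T@(p1-p0)/n/.025
        out.append([float(v) for v in np.r_[np.round(s,2),np.round(rv/n/2/np.pi,4)]])
    for r in out: print(r)
    return out
E
python3 - <<'E'
from plan import *
P=np.load("rack.npy")
R=tgt(P[2]); m=np.array([.4575,-.1416,.1]); u=R[:,0];n=R[:,2]
p0,R0=cur(); print(p0)
Ry=np.array(Ro.from_euler("xyz",[np.pi,0,P[2]]).as_matrix())
p1=m+.172*u+.0118*n; print("pre",p1)
pm=p1+[0,0.06,.09]; print("via",pm)
rows(pm,Ry,16); rows(p1,R,6,pm,Ry)
E
```

```text
clock: 7.88
position: [0.6061, 0.3593, 0.1925]
tool_rot: [-3.141, -0.001, 0.141]
force: [0.8, 0.3, -1.9]
grip_width: 0.0269
[0.60611734 0.3592661  0.19247911]
pre [ 0.49011287 -0.00612565  0.20152014]
via [0.49011287 0.05387435 0.29152014]
[-0.39, 0.72, -0.25, 0.0, -0.0, -0.0119]
[-0.45, 0.68, -0.25, 0.0, -0.0, -0.0119]
[-0.5, 0.65, -0.25, 0.0, -0.0, -0.0119]
[-0.54, 0.61, -0.25, 0.0, -0.0, -0.0119]
[-0.59, 0.57, -0.25, 0.0, -0.0, -0.0119]
[-0.63, 0.52, -0.25, 0.0, -0.0, -0.0119]
[-0.66, 0.47, -0.25, 0.0, -0.0, -0.0119]
[-0.7, 0.42, -0.25, 0.0, -0.0, -0.0119]
[-0.73, 0.37, -0.25, 0.0, -0.0, -0.0119]
[-0.75, 0.31, -0.25, 0.0, -0.0, -0.0119]
[-0.77, 0.26, -0.25, 0.0, -0.0, -0.0119]
[-0.79, 0.2, -0.25, 0.0, -0.0, -0.0119]
[-0.8, 0.14, -0.25, 0.0, -0.0, -0.0119]
[-0.81, 0.08, -0.25, 0.0, -0.0, -0.0119]
[-0.82, 0.02, -0.25, 0.0, -0.0, -0.0119]
[-0.82, -0.04, -0.25, 0.0, -0.0, -0.0119]
[-0.39, 0.09, 0.6, 0.0, 0.0185, 0.0]
[-0.46, 0.09, 0.55, 0.0, 0.0185, 0.0]
[-0.52, 0.09, 0.49, 0.0, 0.0185, 0.0]
[-0.57, 0.09, 0.43, 0.0, 0.0185, 0.0]
[-0.62, 0.09, 0.36, 0.0, 0.0185, 0.0]
[-0.65, 0.09, 0.29, 0.0, 0.0185, 0.0]
```

```bash
python3 -m handwheel '[[-0.39,0.72,-0.25,0,0,-0.012],[-0.45,0.68,-0.25,0,0,-0.012],[-0.5,0.65,-0.25,0,0,-0.012],[-0.54,0.61,-0.25,0,0,-0.012],[-0.59,0.57,-0.25,0,0,-0.012],[-0.63,0.52,-0.25,0,0,-0.012],[-0.66,0.47,-0.25,0,0,-0.012],[-0.7,0.42,-0.25,0,0,-0.012]]'; python3 -m handwheel '[[-0.73,0.37,-0.25,0,0,-0.012],[-0.75,0.31,-0.25,0,0,-0.012],[-0.77,0.26,-0.25,0,0,-0.012],[-0.79,0.2,-0.25,0,0,-0.012],[-0.8,0.14,-0.25,0,0,-0.012],[-0.81,0.08,-0.25,0,0,-0.012],[-0.82,0.02,-0.25,0,0,-0.012],[-0.82,-0.04,-0.25,0,0,-0.011]]'; python3 -m handwheel '[[0,0,0,0,0.0185,0],[0,0,0,0,0.0185,0],[0,0,0,0,0.0185,0],[0,0,0,0,0.0185,0],[0,0,0,0,0.0185,0],[0,0,0,0,0.0185,0],[0,0,0,0,0,0],[0,0,0,0,0,0]]' ; python3 st.py; python3 - <<'E'
from workcell import bot
from h import *
for n in("top","scene"):
    f=bot.grab_frame(n); pickle.dump(f,open(n+"1.pkl","wb"));cv2.imwrite(f"pics/c_{n}.png",f["pixels"])
from plan import *
P=np.load("rack.npy"); R=tgt(P[2]); p1=np.array([ 0.4901,-0.0061,0.2015])
rows(p1,R,4)
E
```

```text
clock: 8.88
position: [0.5481, 0.2056, 0.2416]
tool_rot: [3.141, -0.001, 0.746]
force: [0.2, -0.1, -1.3]
grip_width: 0.0268
clock: 9.88
position: [0.4916, 0.0523, 0.2913]
tool_rot: [3.14, -0.001, 1.342]
force: [0.2, 0.8, -1.1]
grip_width: 0.0267
clock: 10.88
position: [0.4921, 0.0536, 0.2906]
tool_rot: [3.14, -0.696, 1.342]
force: [-0.9, 0.7, -1.9]
grip_width: 0.0269
10.88 q [-0.125  0.298  0.444  2.008 -0.929  1.15   0.605] p [0.4921 0.0536 0.2906] rot [179.93 -39.86  76.9 ] F [-0.9  0.7 -1.9] M [-0.87  0.23  0.01] g 0.0269
[-1.03, 0.12, 0.3, -0.0002, 0.0001, 0.0003]
[-1.03, 0.12, 0.3, -0.0002, 0.0001, 0.0003]
[-1.03, 0.12, 0.3, -0.0002, 0.0001, 0.0003]
[-1.03, 0.12, 0.3, -0.0002, 0.0001, 0.0003]
```

View pics/c_top.png

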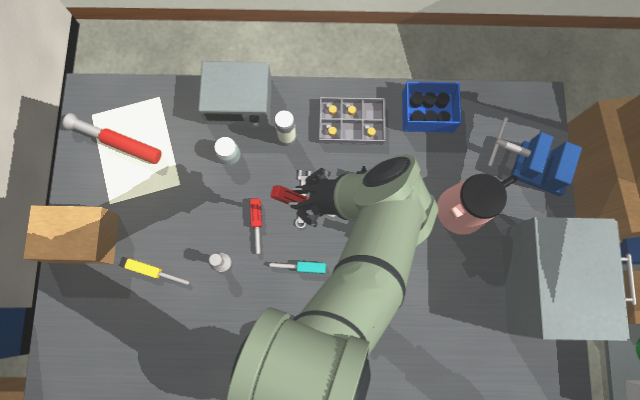

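View pics/c_scene.png

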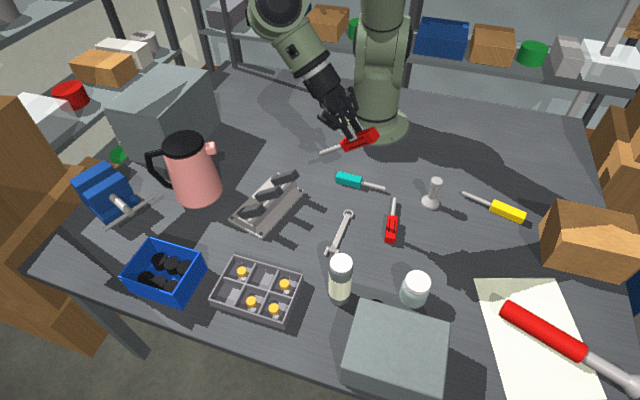

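Held, with the shaft pointing down-left at about (330,150) in the scene view; the arm hides the rack from the top camera. I'll move to pre-insert.

```bash
python3 -m handwheel '[[-0.82,0.1,0.24,0,0,0],[-0.82,0.1,0.24,0,0,0],[-0.82,0.1,0.24,-0.001,0,0.001],[-0.82,0.1,0.24,0,0,0],[-0.82,0.1,0.24,0,0,0],[0,0,0,0,0,0],[0,0,0,0,0,0]]' ; python3 st.py; cat > look.py <<'E'
from workcell import bot
import sys
from plan import *
tag=sys.argv[1]; x0,y0,w,h=[int(v) for v in sys.argv[2:6]]; L=float(sys.argv[6]); gx=float(sys.argv[7]); zo=float(sys.argv[8])
HL=.1 if L>.085 else .084
p,R=cur(); P=np.load("rack.npy")
f=bot.grab_frame("scene"); pickle.dump(f,open(tag+".pkl","wb"))
sc=6; im=cv2.resize(f["pixels"][y0:y0+h,x0:x0+w],None,fx=sc,fy=sc,interpolation=cv2.INTER_CUBIC)
cv2.imwrite(f"pics/{tag}_raw.png",im)
org=p+R@[-gx,0,-zo]
def pl(X,c):
    q=(proj(f,X)-[x0,y0]+.5)*sc-.5; cv2.polylines(im,[np.round(q).astype(int)],True,c,1)
x,y,z=R.T
pl([org-L*x+.0065*y,org-L*x-.0065*y,org-.0065*y,org+.0065*y],(0,255,0))
pl([org-L*x+.0065*z,org-L*x-.0065*z,org-.0065*z,org+.0065*z],(255,255,0))
for e in(0,HL): pl([org+e*x+.015*(a*y+b*z) for a,b in((1,1),(1,-1),(-1,-1),(-1,1))],(255,0,255))
T=tgt(P[2])
for i in range(3):
    m=Ro.from_euler("z",P[2]).as_matrix()@[P[3],(.08,0,-.08)[i],.1]+[P[0],P[1],0]
    pl([m+.0125*(a*T[:,1]+b*T[:,2]) for a,b in((1,1),(1,-1),(-1,-1),(-1,1))],(0,0,255))
    print(i+1,"in rack frame tip-mouth (axial,y,n):",np.round(T.T@(org-L*x-m)*1000,1))
cv2.imwrite(f"pics/{tag}.png",im)
E
python3 look.py d1 250 130 130 95 .092 .05 .0118
```

```text
clock: 11.85
position: [0.4907, -0.0062, 0.2018]
tool_rot: [3.14, -0.697, 1.334]
force: [0.4, -0.1, -1.9]
grip_width: 0.0267
11.85 q [ 0.027  0.48   0.435  2.043 -1.018  1.128  0.885] p [ 0.4907 -0.0062  0.2018] rot [179.89 -39.96  76.46] F [ 0.4 -0.1 -1.9] M [-0.96  0.18 -0.03] g 0.0267
1 in rack frame tip-mouth (axial,y,n): [30.2  0.6 -0.3]
2 in rack frame tip-mouth (axial,y,n): [ 30.2 -79.4  -0.3]
3 in rack frame tip-mouth (axial,y,n): [  30.2 -159.4   -0.3]
```

View pics/d1.png

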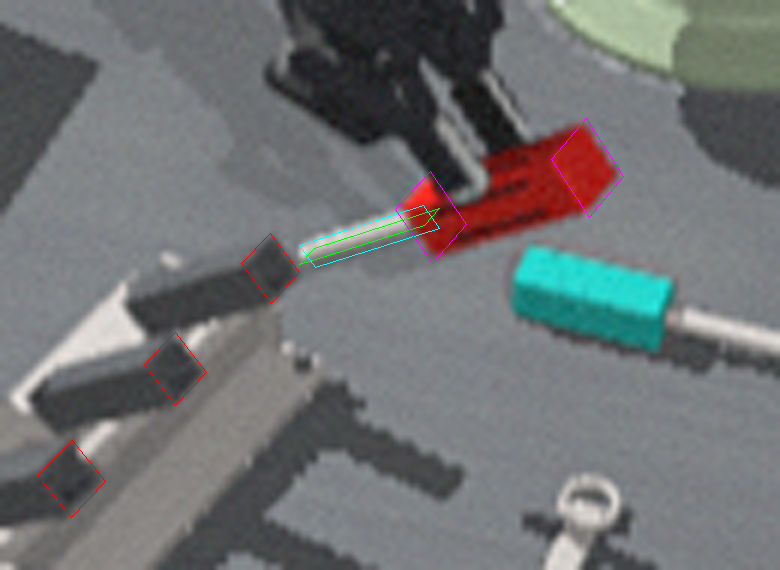

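View pics/d1_raw.png

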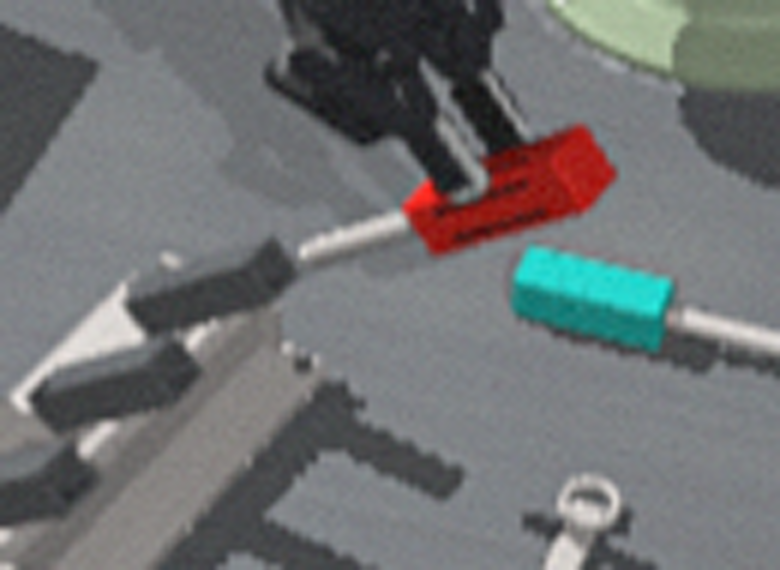

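```bash
python3 - <<'E'
from h import *
f=load("d1");im=f["pixels"][145:215,255:325].astype(float)
im=np.clip((im/255)**.5*255*1.1,0,255).astype(np.uint8)
cv2.imwrite("pics/z1.png",cv2.resize(im,None,fx=8,fy=8,interpolation=cv2.INTER_CUBIC))
E
```

```text
(no output)
```

View pics/z1.png

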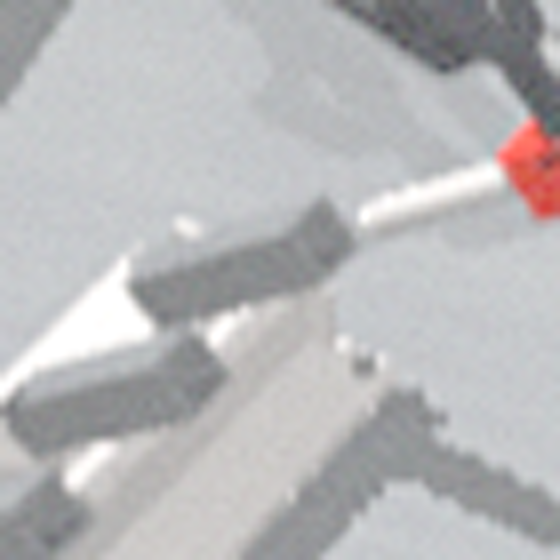

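```bash
python3 - <<'E'
from h import *
from plan import tgt
P=np.load("rack.npy");T=tgt(P[2])
f=load("top0")
x0,y0,w,h,sc=352,160,56,82,9
im=f["pixels"][y0:y0+h,x0:x0+w].astype(float)
im=np.clip((im/255)**.5*255*1.1,0,255).astype(np.uint8)
im=cv2.resize(im,None,fx=sc,fy=sc,interpolation=cv2.INTER_CUBIC)
im2=im.copy()
for i in range(3):
    m=Ro.from_euler("z",P[2]).as_matrix()@[P[3],(.08,0,-.08)[i],.1]+[P[0],P[1],0]
    q=(proj(f,[m+.0125*(a*T[:,1]+b*T[:,2]) for a,b in((1,1),(1,-1),(-1,-1),(-1,1))])-[x0,y0]+.5)*sc-.5
    cv2.polylines(im2,[np.round(q).astype(int)],True,(0,0,255),1); print(q.mean(0))
cv2.imwrite("pics/z2.png",im2[:600]);cv2.imwrite("pics/z3.png",im)
im=np.hstack([im,im2])[:738]; cv2.imwrite("pics/z2.png",cv2.resize(im,(797,583)))
E
```

```text
[ 81.74716578 600.23071144]
[141.62471536 355.32031674]
[200.07172862 116.06436904]
```

View pics/z2.png

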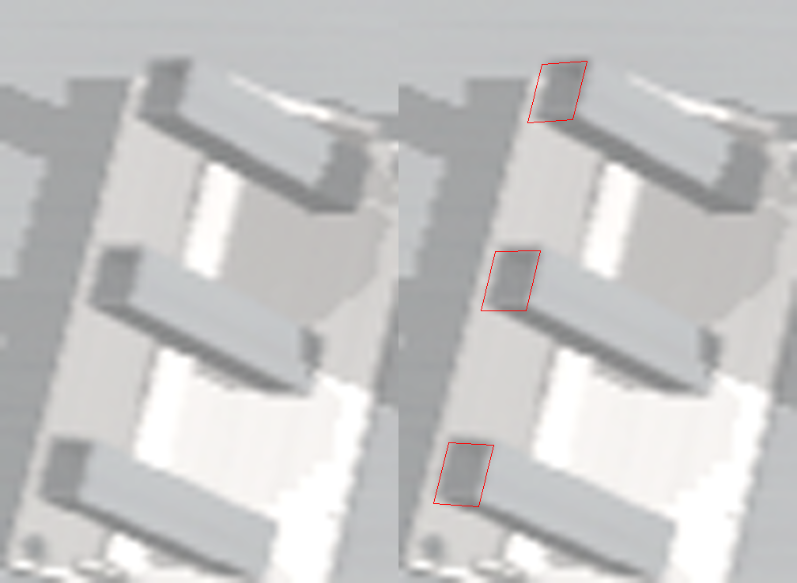

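```bash
python3 - <<'E'
import numpy as np
# refined fit of rack from refined mouths
P=np.load("rack.npy"); w=1.3290
M=np.array([[.4595,-.1423],[.5373,-.1622],[.614,-.1815]])
h=np.array([np.cos(w),np.sin(w)]); c=M.mean(0)-P[3]*h
np.save("rack.npy",[c[0],c[1],w,P[3]]); print(c)
E
python3 -m handwheel '[[-0.25,0.1,0,0,0,0],[-0.25,0,0,0,0,0],[-0.25,0,0,0,0,0],[-0.25,0,0,0,0,0],[0,0,0,0,0,0],[0,0,0,0,0,0]]' ; python3 st.py
python3 look.py d2 260 140 100 75 .092 .05 .0118
python3 - <<'E'
from h import *
f=load("d2");im=f["pixels"][145:215,265:335].astype(float)
im=np.clip((im/255)**.5*255*1.1,0,255).astype(np.uint8)
cv2.imwrite("pics/z4.png",cv2.resize(im,None,fx=8,fy=8,interpolation=cv2.INTER_CUBIC))
E
```

```text
[ 0.52355039 -0.2162651 ]
clock: 12.65
position: [0.4884, -0.0262, 0.1849]
tool_rot: [3.141, -0.698, 1.333]
force: [0.1, -0.6, -2.6]
grip_width: 0.0271
12.65 q [ 0.071  0.521  0.434  2.037 -1.024  1.135  0.941] p [ 0.4884 -0.0262  0.1849] rot [179.95 -39.97  76.35] F [ 0.1 -0.6 -2.6] M [-0.92  0.24  0.02] g 0.0271
1 in rack frame tip-mouth (axial,y,n): [4.7 0.8 0.4]
2 in rack frame tip-mouth (axial,y,n): [  4.7 -79.2   0.4]
3 in rack frame tip-mouth (axial,y,n): [   4.7 -159.2    0.4]
```

View pics/z4.png

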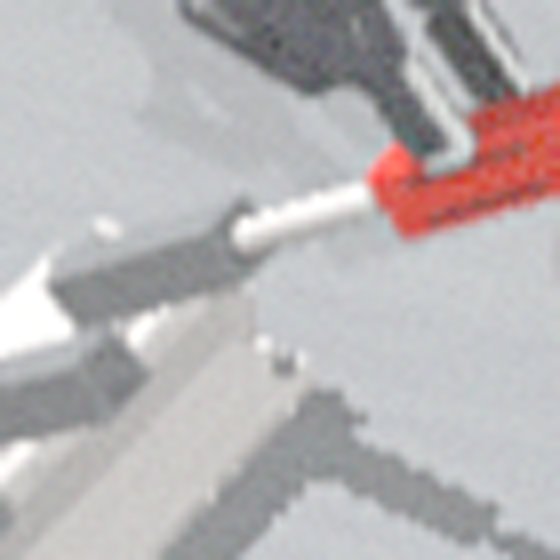

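View pics/d2.png

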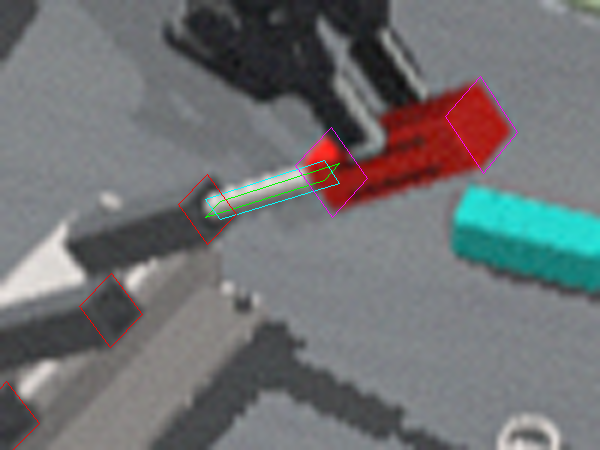

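```bash
python3 -m handwheel '[[0,0.06,0.04,0,0,0],[-0.1,0,0,0,0,0],[-0.1,0,0,0,0,0],[-0.1,0,0,0,0,0],[-0.1,0,0,0,0,0],[0,0,0,0,0,0]]' ; python3 st.py;python3 look.py d3 260 140 100 75 .092 .05 .0118
```

```text
clock: 13.45
position: [0.4881, -0.0336, 0.1775]
tool_rot: [3.141, -0.697, 1.332]
force: [-0.8, 0.3, -2.1]
grip_width: 0.0268
13.45 q [ 0.087  0.539  0.433  2.033 -1.027  1.137  0.962] p [ 0.4881 -0.0336  0.1775] rot [179.96 -39.95  76.33] F [-0.8  0.3 -2.1] M [-0.96  0.43  0.02] g 0.0268
1 in rack frame tip-mouth (axial,y,n): [-5.6  2.2  1.3]
2 in rack frame tip-mouth (axial,y,n): [ -5.6 -77.8   1.3]
3 in rack frame tip-mouth (axial,y,n): [  -5.6 -157.8    1.3]
```

```bash
python3 -m handwheel '[[-0.1,0,0,0,0,0],[-0.1,0,0,0,0,0],[-0.1,0,0,0,0,0],[0,0,0,0,0,0]]' ; python3 st.py;python3 look.py d3 260 140 100 75 .092 .05 .0118
python3 - <<'E'
from h import *
f=load("d3");im=f["pixels"][145:215,265:335].astype(float)
im=np.clip((im/255)**.5*255*1.1,0,255).astype(np.uint8)
cv2.imwrite("pics/z5.png",cv2.resize(im,None,fx=8,fy=8,interpolation=cv2.INTER_CUBIC))
E
```

```text
clock: 14.0
position: [0.4867, -0.0392, 0.1727]
tool_rot: [3.141, -0.697, 1.332]
force: [-1.2, 0.6, -2.2]
grip_width: 0.0269
14.0 q [ 0.1    0.55   0.433  2.032 -1.028  1.138  0.978] p [ 0.4867 -0.0392  0.1727] rot [179.96 -39.95  76.33] F [-1.2  0.6 -2.2] M [-0.98  0.5   0.04] g 0.0269
1 in rack frame tip-mouth (axial,y,n): [-13.2   2.2   1.3]
2 in rack frame tip-mouth (axial,y,n): [-13.2 -77.8   1.3]
3 in rack frame tip-mouth (axial,y,n): [ -13.2 -157.8    1.3]
```

View pics/z5.png

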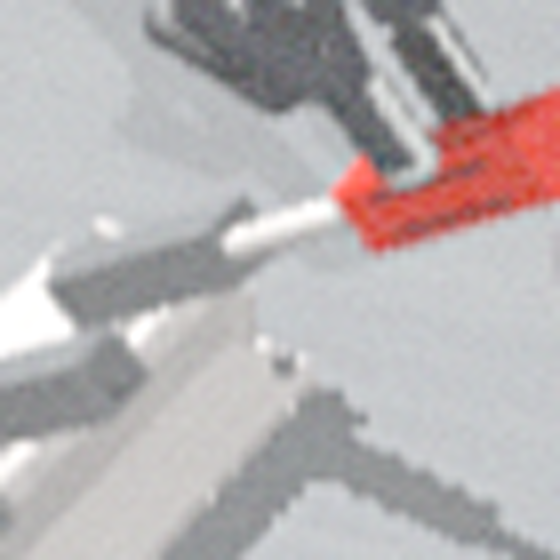

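The shaft tip is cut off by the sleeve rim at (225,238), so it is inside. There's a slight side force from +x, so I'll ease back in y and continue.

```bash
python3 -m handwheel '[[-0.1,-0.03,0,0,0,0],[-0.15,-0.03,0,0,0,0],[-0.15,0,0,0,0,0],[-0.15,0,0,0,0,0],[-0.15,0,0,0,0,0],[-0.15,0,0,0,0,0],[0,0,0,0,0,0]]' ; python3 st.py;python3 look.py d3 260 140 100 75 .092 .05 .0118
```

```text
clock: 14.92
position: [0.4815, -0.0547, 0.159]
tool_rot: [3.141, -0.697, 1.332]
force: [-0.2, -0.3, -2.2]
grip_width: 0.0272
14.93 q [ 0.135  0.581  0.432  2.031 -1.03   1.142  1.024] p [ 0.4815 -0.0547  0.159 ] rot [179.96 -39.95  76.33] F [-0.2 -0.3 -2.2] M [-0.9   0.22 -0.07] g 0.0272
1 in rack frame tip-mouth (axial,y,n): [-34.4   0.8   1.3]
2 in rack frame tip-mouth (axial,y,n): [-34.4 -79.2   1.3]
3 in rack frame tip-mouth (axial,y,n): [ -34.4 -159.2    1.3]
```

```bash
python3 -m handwheel '[[-0.12,0,0,0,0,0],[-0.12,0,0,0,0,0],[-0.12,0,0,0,0,0],[-0.12,0,0,0,0,0],[-0.12,0,0,0,0,0],[0,0,0,0,0,0]]' ; python3 st.py;python3 look.py d3 260 140 100 75 .092 .05 .0118
```

```text
clock: 15.72
position: [0.4787, -0.0658, 0.1494]
tool_rot: [3.141, -0.697, 1.332]
force: [0.3, 0.4, -1.6]
grip_width: 0.0269
15.72 q [ 0.159  0.603  0.432  2.026 -1.031  1.144  1.053] p [ 0.4787 -0.0658  0.1494] rot [179.96 -39.95  76.33] F [ 0.3  0.4 -1.6] M [-0.92  0.23  0.02] g 0.0269
1 in rack frame tip-mouth (axial,y,n): [-49.4   0.8   1.3]
2 in rack frame tip-mouth (axial,y,n): [-49.4 -79.2   1.3]
3 in rack frame tip-mouth (axial,y,n): [ -49.4 -159.2    1.3]
```

```bash
python3 -m handwheel '[[-0.15,0,0,0,0,0],[-0.2,0,0,0,0,0],[-0.25,0,0,0,0,0],[-0.25,0,0,0,0,0],[-0.25,0,0,0,0,0],[-0.2,0,0,0,0,0],[-0.1,0,0,0,0,0],[0,0,0,0,0,0]]' ; python3 st.py;python3 look.py d4 240 130 120 90 .092 .05 .0118
```

```text
clock: 16.77
position: [0.4724, -0.0918, 0.127]
tool_rot: [3.141, -0.697, 1.332]
force: [-0.4, -0.2, -1.6]
grip_width: 0.0269
16.77 q [ 0.215  0.657  0.429  2.01  -1.033  1.151  1.118] p [ 0.4724 -0.0918  0.127 ] rot [179.95 -39.96  76.34] F [-0.4 -0.2 -1.6] M [-0.94  0.24  0.01] g 0.0269
1 in rack frame tip-mouth (axial,y,n): [-84.2   1.    1.3]
2 in rack frame tip-mouth (axial,y,n): [-84.2 -79.    1.3]
3 in rack frame tip-mouth (axial,y,n): [ -84.2 -159.     1.3]
```

View pics/d4.png

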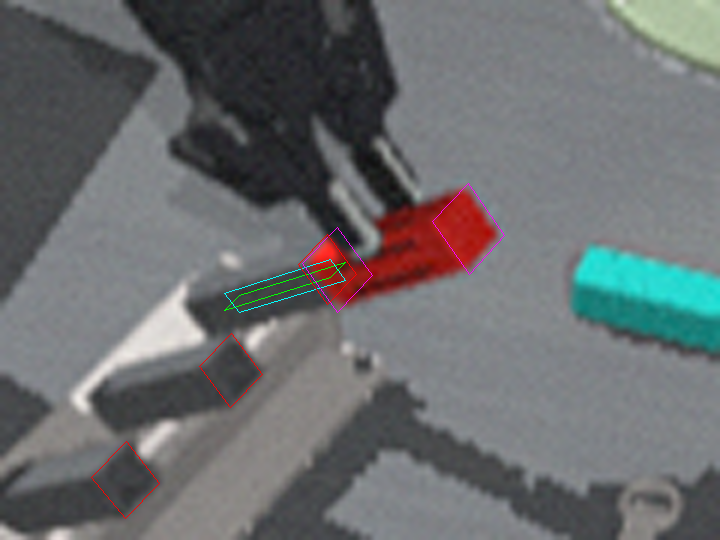

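Clear of any stub, and the shoulder at (310,265) is nearly at the rim. I'll press gently to contact.

```bash
python3 -m handwheel '[[-0.08,0,0,0,0,0],[-0.08,0,0,0,0,0],[-0.08,0,0,0,0,0],[0,0,0,0,0,0]]' ; python3 -m handwheel '[[-0.06,0,0,0,0,0],[-0.04,0,0,0,0,0],[0,0,0,0,0,0]]' ; python3 st.py
```

```text
clock: 17.32
position: [0.4716, -0.0958, 0.1236]
tool_rot: [3.14, -0.699, 1.333]
force: [1.4, 2.4, 3.8]
grip_width: 0.027
clock: 17.7
position: [0.4717, -0.0958, 0.1233]
tool_rot: [3.14, -0.703, 1.335]
force: [2.8, 12.5, 18.9]
grip_width: 0.0266
17.7 q [ 0.227  0.669  0.427  2.006 -1.034  1.156  1.133] p [ 0.4717 -0.0958  0.1233] rot [179.88 -40.26  76.5 ] F [ 2.8 12.5 18.9] M [ 4.02 -0.83 -0.18] g 0.0266
```

```bash
python3 -m handwheel '[[0.05,0,0,0,0,0],[0,0,0,0,0,0],[0,0,0,0,0,0],[0,0,0,0,0,0],[0,0,0,0,0,0]]' -0.5; python3 st.py;  python3 -m handwheel '[[0,0,-0.5,0,0,0],[0,0,-1,0,0,0],[0,0,-1,0,0,0],[0,0,-0.8,0,0,0],[0,0,0,0,0,0]]'; python3 st.py; python3 look.py d5 240 130 120 90 .092 .05 .0118
```

```text
clock: 18.32
position: [0.4711, -0.0972, 0.1224]
tool_rot: [3.141, -0.697, 1.333]
force: [-0.9, 0.3, -0.2]
grip_width: 0.0638
18.32 q [ 0.226  0.669  0.429  2.007 -1.033  1.152  1.13 ] p [ 0.4711 -0.0972  0.1224] rot [179.95 -39.95  76.35] F [-0.9  0.3 -0.2] M [-0.67  0.14 -0.01] g 0.0638
clock: 18.95
position: [0.4588, -0.1497, 0.1865]
tool_rot: [3.138, -0.697, 1.333]
force: [0.1, -0.0, -0.6]
grip_width: 0.0643
18.95 q [ 0.277  0.596  0.498  1.917 -0.911  1.295  1.055] p [ 0.4588 -0.1497  0.1865] rot [179.81 -39.91  76.37] F [ 0.1 -0.  -0.6] M [-0.69  0.14 -0.02] g 0.0643
1 in rack frame tip-mouth (axial,y,n): [-91.6   1.6 -82.7]
2 in rack frame tip-mouth (axial,y,n): [-91.6 -78.4 -82.7]
3 in rack frame tip-mouth (axial,y,n): [ -91.6 -158.4  -82.7]
```

View pics/d5_raw.png

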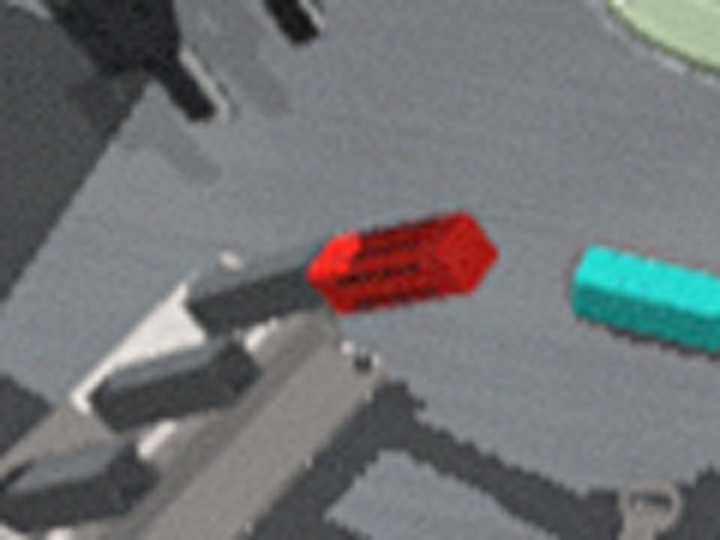

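The long driver is seated in sleeve 1: its shoulder meets the rim at (312,272). Next is the short driver.

```bash
python3 - <<'E'
from plan import *
p0,R0=cur(); pm=np.array([.47,-.08,.29]); Rm=Ro.from_euler("xyz",[np.pi,0,1.333]).as_matrix()
rows(pm,Rm,6); print()
rows(np.array([.505,.162,.15]),Ro.from_euler("xyz",[np.pi,0,np.radians(4.6)]).as_matrix(),12,pm,Rm)
E
```

```text
[0.8, -0.03, -0.23, 0.0, -0.0185, -0.0]
[0.77, -0.03, -0.33, 0.0, -0.0185, -0.0]
[0.73, -0.03, -0.41, 0.0, -0.0185, -0.0]
[0.67, -0.03, -0.49, 0.0, -0.0185, -0.0]
[0.61, -0.03, -0.57, 0.0, -0.0185, -0.0]
[0.54, -0.03, -0.64, 0.0, -0.0185, -0.0]

[0.81, -0.08, 0.47, 0.0, -0.0, 0.0166]
[0.8, -0.16, 0.47, 0.0, -0.0, 0.0166]
[0.78, -0.24, 0.47, 0.0, -0.0, 0.0166]
[0.75, -0.32, 0.47, 0.0, -0.0, 0.0166]
[0.71, -0.4, 0.47, 0.0, -0.0, 0.0166]
[0.67, -0.47, 0.47, 0.0, -0.0, 0.0166]
[0.61, -0.54, 0.47, 0.0, -0.0, 0.0166]
[0.55, -0.6, 0.47, 0.0, -0.0, 0.0166]
[0.49, -0.65, 0.47, 0.0, -0.0, 0.0166]
[0.42, -0.7, 0.47, 0.0, -0.0, 0.0166]
[0.34, -0.74, 0.47, 0.0, -0.0, 0.0166]
[0.26, -0.77, 0.47, 0.0, -0.0, 0.0166]
```

```bash
python3 -m handwheel '[[0.8,-0.03,-0.23,0,-0.0185,0],[0.77,-0.03,-0.33,0,-0.0185,0],[0.73,-0.03,-0.41,0,-0.0185,0],[0.67,-0.03,-0.49,0,-0.0185,0],[0.61,-0.03,-0.57,0,-0.0185,0],[0.54,-0.03,-0.64,0,-0.0185,0]]'; python3 -m handwheel '[[0.81,-0.08,0.47,0,0,0.0166],[0.8,-0.16,0.47,0,0,0.0166],[0.78,-0.24,0.47,0,0,0.0166],[0.75,-0.32,0.47,0,0,0.0166],[0.71,-0.4,0.47,0,0,0.0166],[0.67,-0.47,0.47,0,0,0.0166],[0.61,-0.54,0.47,0,0,0.0166],[0.55,-0.6,0.47,0,0,0.0166]]';python3 -m handwheel '[[0.49,-0.65,0.47,0,0,0.0166],[0.42,-0.7,0.47,0,0,0.0166],[0.34,-0.74,0.47,0,0,0.0166],[0.26,-0.77,0.47,0,0,0.0166],[0,0,0,0,0,0],[0,0,0,0,0,0]]'; python3 st.py
```

```text
clock: 19.75
position: [0.4706, -0.0786, 0.2901]
tool_rot: [3.14, 0.003, 1.333]
force: [1.5, -0.0, -0.5]
grip_width: 0.0638
clock: 20.75
position: [0.4935, 0.0828, 0.1947]
tool_rot: [3.141, 0.001, 0.495]
force: [1.0, -0.4, 0.5]
grip_width: 0.0637
clock: 21.5
position: [0.5055, 0.1616, 0.1487]
tool_rot: [3.141, -0.0, 0.082]
force: [-0.0, 0.4, 0.6]
grip_width: 0.0644
21.5 q [-1.024  0.621  0.877  1.937 -0.619  0.878 -1.311] p [0.5055 0.1616 0.1487] rot [ 1.7995e+02 -1.0000e-02  4.7100e+00] F [-0.   0.4  0.6] M [0.02 0.02 0.  ] g 0.0644
```

```bash
python3 -m handwheel '[[0,0,0.9,0,0,0],[0,0,1,0,0,0],[0,0,1,0,0,0],[0,0,1,0,0,0],[0,0,1,0,0,0],[0,0,0.6,0,0,0],[0,0,0.23,0,0,0],[0,0,0.1,0,0,0]]'; python3 st.py; python3 - <<'E'
from workcell import bot
from h import *
crop(bot.grab_frame("scene"),350,160,450,260,5,"e1")
E
```

```text
clock: 22.5
position: [0.5063, 0.1619, 0.0034]
tool_rot: [3.142, -0.001, 0.081]
force: [0.3, 0.2, -0.1]
grip_width: 0.0639
22.5 q [-0.856  0.814  0.627  2.003 -0.849  0.604 -1.134] p [0.5063 0.1619 0.0034] rot [ 1.7999e+02 -7.0000e-02  4.6100e+00] F [ 0.3  0.2 -0.1] M [ 0.04 -0.03  0.04] g 0.0639
```

View pics/e1.png

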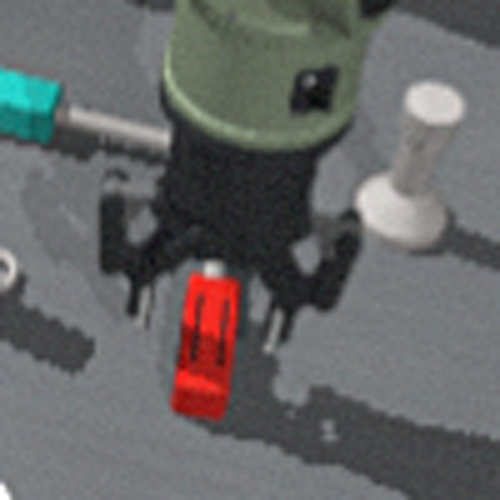

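```bash
python3 -m handwheel '[[0,0,0,0,0,0],[0,0,0,0,0,0],[0,0,0,0,0,0],[0,0,0,0,0,0],[0,0,0,0,0,0]]' 1 70; python3 st.py; python3 -m handwheel '[[0,0,-0.5,0,0,0],[0,0,-1,0,0,0],[0,0,-1,0,0,0],[0,0,-1,0,0,0],[0,0,-1,0,0,0],[0,0,-1,0,0,0],[0,0,-1,0,0,0],[0,0,-1,0,0,0]]'; python3 - <<'E'
from plan import *
P=np.load("rack.npy")
R=tgt(P[2]); u=R[:,0];n=R[:,2]
p0,R0=cur(); print(p0)
Ry=Ro.from_euler("xyz",[np.pi,0,P[2]]).as_matrix()
for i in(2,):
  m=Ro.from_euler("z",P[2]).as_matrix()@[P[3],(.08,0,-.08)[i],.1]+[P[0],P[1],0]
  p1=m+(.08+.03+.042)*u+.0118*n; print("pre",m,p1)
  pm=p1+[0,0.04,.07]; print("via",pm)
  rows(pm,Ry,12); rows(p1,R,6,pm,Ry)
E
```

```text
clock: 23.18
position: [0.5062, 0.1622, 0.0038]
tool_rot: [-3.141, -0.001, 0.081]
force: [-3.3, -0.2, 15.0]
grip_width: 0.0271
23.18 q [-0.857  0.813  0.628  2.003 -0.849  0.605 -1.134] p [0.5062 0.1622 0.0038] rot [-1.7997e+02 -8.0000e-02  4.6100e+00] F [-3.3 -0.2 15. ] M [ 0.01  0.75 -0.06] g 0.0271
clock: 24.18
position: [0.5056, 0.1619, 0.192]
tool_rot: [3.141, -0.001, 0.08]
force: [0.2, 0.0, -1.5]
grip_width: 0.0268
[0.50557692 0.16191591 0.19197342]
pre [ 0.61460609 -0.18115577  0.1       ] [ 0.64430319 -0.06074004  0.18866439]
via [ 0.64430319 -0.02074004  0.25866439]
[0.41, 0.64, -0.22, 0.0, -0.0, -0.0166]
[0.34, 0.68, -0.22, 0.0, -0.0, -0.0166]
[0.27, 0.72, -0.22, 0.0, -0.0, -0.0166]
[0.19, 0.74, -0.22, 0.0, -0.0, -0.0166]
[0.12, 0.76, -0.22, 0.0, -0.0, -0.0166]
[0.04, 0.76, -0.22, 0.0, -0.0, -0.0166]
[-0.04, 0.76, -0.22, 0.0, -0.0, -0.0166]
[-0.12, 0.75, -0.22, 0.0, -0.0, -0.0166]
[-0.2, 0.74, -0.22, 0.0, -0.0, -0.0166]
[-0.27, 0.71, -0.22, 0.0, -0.0, -0.0166]
[-0.35, 0.68, -0.22, 0.0, -0.0, -0.0166]
[-0.42, 0.64, -0.22, 0.0, -0.0, -0.0166]
[-0.26, 0.06, 0.47, 0.0, 0.0185, 0.0]
[-0.31, 0.06, 0.43, 0.0, 0.0185, 0.0]
[-0.36, 0.06, 0.39, 0.0, 0.0185, 0.0]
[-0.4, 0.06, 0.35, 0.0, 0.0185, 0.0]
[-0.44, 0.06, 0.3, 0.0, 0.0185, 0.0]
[-0.47, 0.06, 0.25, 0.0, 0.0185, 0.0]
```

```bash
python3 -m handwheel '[[0.41,0.64,-0.22,0,0,-0.0166],[0.34,0.68,-0.22,0,0,-0.0166],[0.27,0.72,-0.22,0,0,-0.0166],[0.19,0.74,-0.22,0,0,-0.0166],[0.12,0.76,-0.22,0,0,-0.0166],[0.04,0.76,-0.22,0,0,-0.0166],[-0.04,0.76,-0.22,0,0,-0.0166],[-0.12,0.75,-0.22,0,0,-0.0166]]'; python3 -m handwheel '[[-0.2,0.74,-0.22,0,0,-0.0166],[-0.27,0.71,-0.22,0,0,-0.0166],[-0.35,0.68,-0.22,0,0,-0.0166],[-0.42,0.64,-0.22,0,0,-0.0166],[0,0,0,0,0.0185,0],[0,0,0,0,0.0185,0],[0,0,0,0,0.0185,0],[0,0,0,0,0.0185,0]]'; python3 -m handwheel '[[0,0,0,0,0.0185,0],[0,0,0,0,0.0185,0],[0,0,0,0,0,0],[0,0,0,0,0,0]]'; python3 st.py;python3 look.py f1 250 140 130 95 .08 .042 .0118;python3 - <<'E'
from plan import *
P=np.load("rack.npy"); R=tgt(P[2]); rows(np.array([ 0.64430319,-0.06074004,0.18866439]),R,4)
E
```

```text
clock: 25.18
position: [0.5983, 0.0399, 0.2354]
tool_rot: [3.141, -0.0, 0.918]
force: [0.1, 0.8, -1.5]
grip_width: 0.0266
clock: 26.18
position: [0.6443, -0.0206, 0.2577]
tool_rot: [3.14, -0.468, 1.333]
force: [0.2, 0.0, -2.3]
grip_width: 0.0264
clock: 26.68
position: [0.6445, -0.0198, 0.2571]
tool_rot: [3.14, -0.695, 1.334]
force: [0.6, 1.3, -1.6]
grip_width: 0.0264
26.68 q [ 0.104  0.593  0.285  1.609 -0.915  1.24   0.555] p [ 0.6445 -0.0198  0.2571] rot [179.93 -39.83  76.42] F [ 0.6  1.3 -1.6] M [-0.85  0.27 -0.01] g 0.0264
1 in rack frame tip-mouth (axial,y,n): [104.5 150.9 -27.2]
2 in rack frame tip-mouth (axial,y,n): [104.5  70.9 -27.2]
3 in rack frame tip-mouth (axial,y,n): [104.5  -9.1 -27.2]
[-0.75, 0.09, 0.27, -0.0001, 0.0001, 0.0002]
[-0.75, 0.09, 0.27, -0.0001, 0.0001, 0.0002]
[-0.75, 0.09, 0.27, -0.0001, 0.0001, 0.0002]
[-0.75, 0.1, 0.27, -0.0001, 0.0001, 0.0002]
```

View pics/f1.png

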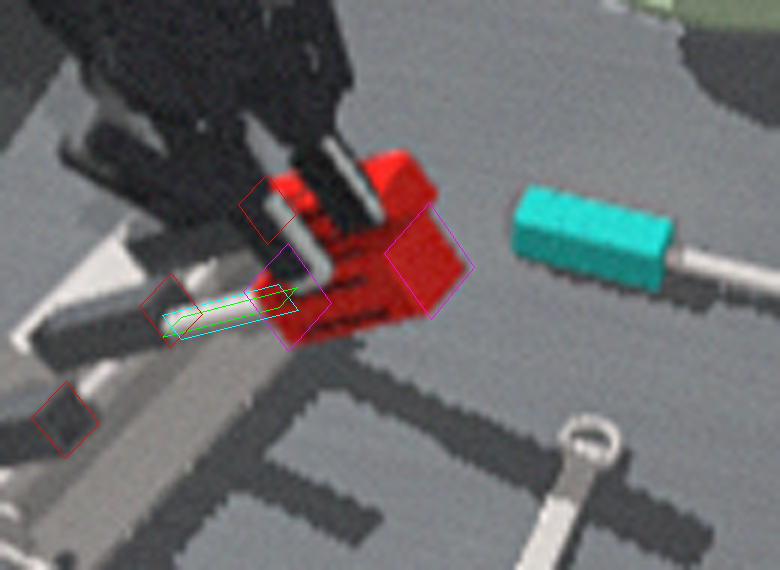

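```bash
python3 -m handwheel '[[-0.75,0.1,0.28,0,0,0],[-0.75,0.1,0.28,0,0,0],[-0.75,0.1,0.29,0,0,0],[-0.75,0.1,0.29,0,0,0],[-0.4,0,0,0,0,0],[-0.4,0,0,0,0,0],[0,0,0,0,0,0],[0,0,0,0,0,0]]';python3 st.py;python3 look.py f2 220 160 100 75 .08 .042 .0118
python3 - <<'E'
from h import *
f=load("f2");im=f["pixels"][180:250,230:300].astype(float)
im=np.clip((im/255)**.5*255*1.1,0,255).astype(np.uint8)
cv2.imwrite("pics/z6.png",cv2.resize(im,None,fx=8,fy=8,interpolation=cv2.INTER_CUBIC))
E
```

```text
clock: 27.72
position: [0.6416, -0.0752, 0.1744]
tool_rot: [3.14, -0.698, 1.334]
force: [-0.0, -0.3, -1.6]
grip_width: 0.0265
27.73 q [ 0.204  0.723  0.268  1.612 -0.947  1.205  0.718] p [ 0.6416 -0.0752  0.1744] rot [179.89 -39.98  76.41] F [-0.  -0.3 -1.6] M [-0.87  0.21  0.04] g 0.0265
1 in rack frame tip-mouth (axial,y,n): [  9.6 161.3   1.5]
2 in rack frame tip-mouth (axial,y,n): [ 9.6 81.3  1.5]
3 in rack frame tip-mouth (axial,y,n): [9.6 1.3 1.5]
```

View pics/f2.png

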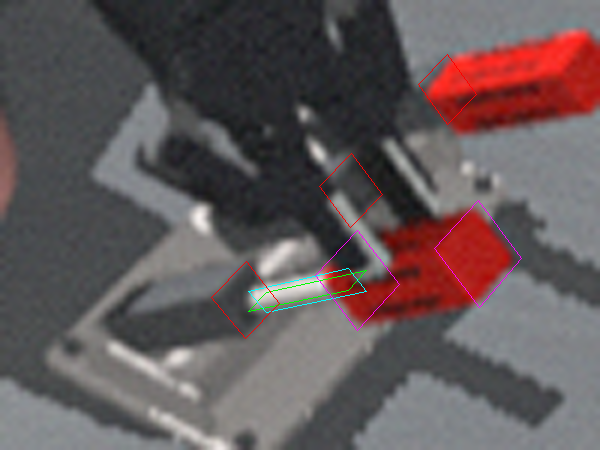

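View pics/z6.png

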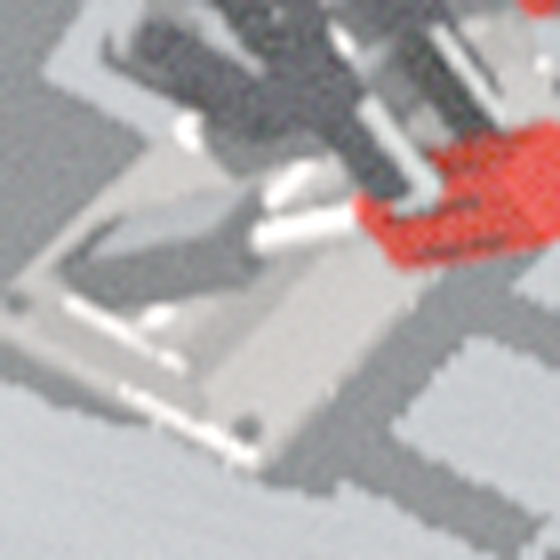

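Tip at about (255,237) in the zoom, right in front of mouth 3. Now I'll insert gently.

```bash
python3 -m handwheel '[[-0.15,0,0,0,0,0],[-0.15,0,0,0,0,0],[-0.1,0,0,0,0,0],[-0.1,0,0,0,0,0],[-0.1,0,0,0,0,0],[0,0,0,0,0,0]]'; python3 st.py;  python3 -m handwheel '[[-0.1,0,0,0,0,0],[-0.1,0,0,0,0,0],[-0.1,0,0,0,0,0],[0,0,0,0,0,0]]'; python3 st.py;python3 look.py f3 220 160 100 75 .08 .042 .0118
```

```text
clock: 28.52
position: [0.6386, -0.0869, 0.164]
tool_rot: [3.141, -0.697, 1.332]
force: [0.4, 0.3, -0.7]
grip_width: 0.0264
28.52 q [ 0.222  0.74   0.268  1.609 -0.947  1.206  0.74 ] p [ 0.6386 -0.0869  0.164 ] rot [179.96 -39.96  76.34] F [ 0.4  0.3 -0.7] M [-0.87  0.22 -0.07] g 0.0264
clock: 29.02
position: [0.6372, -0.0925, 0.1592]
tool_rot: [3.141, -0.697, 1.332]
force: [0.5, 0.0, -0.6]
grip_width: 0.0263
29.02 q [ 0.231  0.748  0.268  1.607 -0.947  1.206  0.751] p [ 0.6372 -0.0925  0.1592] rot [179.96 -39.95  76.34] F [ 0.5  0.  -0.6] M [-0.89  0.26  0.03] g 0.0263
1 in rack frame tip-mouth (axial,y,n): [-13.8 161.1   1.6]
2 in rack frame tip-mouth (axial,y,n): [-13.8  81.1   1.6]
3 in rack frame tip-mouth (axial,y,n): [-13.8   1.1   1.6]
```

View pics/f3_raw.png

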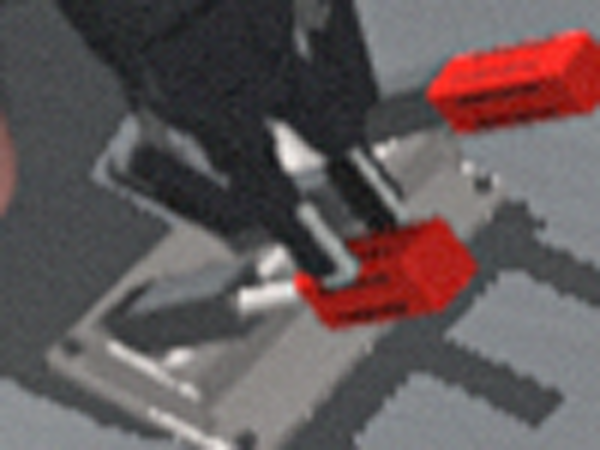

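Entering mouth 3, with the shaft cut off at the rim at (238,297). I'll continue in small steps through 42 mm.

```bash
python3 -m handwheel '[[-0.15,0,0,0,0,0],[-0.2,0,0,0,0,0],[-0.2,0,0,0,0,0],[-0.15,0,0,0,0,0],[-0.1,0,0,0,0,0],[0,0,0,0,0,0]]'; python3 st.py;  python3 -m handwheel '[[-0.1,0,0,0,0,0],[-0.1,0,0,0,0,0],[-0.1,0,0,0,0,0],[-0.1,0,0,0,0,0],[0,0,0,0,0,0]]'; python3 st.py;python3 look.py f4 220 160 100 75 .08 .042 .0118
```

```text
clock: 29.82
position: [0.6337, -0.1073, 0.1464]
tool_rot: [3.141, -0.697, 1.332]
force: [-0.4, -0.1, -1.5]
grip_width: 0.026
29.82 q [ 0.255  0.771  0.268  1.601 -0.947  1.208  0.779] p [ 0.6337 -0.1073  0.1464] rot [179.95 -39.96  76.34] F [-0.4 -0.1 -1.5] M [-0.87  0.18 -0.03] g 0.026
clock: 30.45
position: [0.6329, -0.1117, 0.1419]
tool_rot: [3.139, -0.703, 1.336]
force: [2.3, 12.4, 11.6]
grip_width: 0.0262
30.45 q [ 0.266  0.781  0.265  1.597 -0.949  1.212  0.793] p [ 0.6329 -0.1117  0.1419] rot [179.88 -40.26  76.55] F [ 2.3 12.4 11.6] M [ 2.99 -0.5   0.08] g 0.0262
1 in rack frame tip-mouth (axial,y,n): [-40.1 161.8   2.8]
2 in rack frame tip-mouth (axial,y,n): [-40.1  81.8   2.8]
3 in rack frame tip-mouth (axial,y,n): [-40.1   1.8   2.8]
```

It stopped at about 40 mm with 17 N, so sleeve 3 holds the stub. I'll retract and go to sleeve 2.

```bash
python3 -m handwheel '[[0.3,0,0,0,0,0],[0.5,0,0,0,0,0],[0.7,0,0,0,0,0],[0.7,0,0,0,0,0],[0.6,0,0,0,0,0],[0,-0.4,0,0,0,0],[0,-0.7,0,0,0,0],[0,-0.7,0,0,0,0]]'; python3 -m handwheel '[[0,-0.7,0,0,0,0],[0,-0.5,0,0,0,0],[0,-0.2,0,0,0,0],[0,0,0,0,0,0],[0,0,0,0,0,0]]'; python3 st.py;python3 look.py f5 230 130 120 90 .08 .042 .0118
```

```text
clock: 31.5
position: [0.5995, -0.0521, 0.1846]
tool_rot: [3.141, -0.697, 1.332]
force: [-0.2, -0.3, -1.6]
grip_width: 0.0264
clock: 32.12
position: [0.5672, -0.0436, 0.1849]
tool_rot: [3.14, -0.697, 1.333]
force: [-0.0, 0.1, -2.0]
grip_width: 0.0264
32.12 q [ 0.184  0.597  0.264  1.831 -0.956  1.131  0.787] p [ 0.5672 -0.0436  0.1849] rot [179.92 -39.96  76.38] F [-0.   0.1 -2. ] M [-0.91  0.22  0.01] g 0.0264
1 in rack frame tip-mouth (axial,y,n): [26.2 81.4  1.6]
2 in rack frame tip-mouth (axial,y,n): [26.2  1.4  1.6]
3 in rack frame tip-mouth (axial,y,n): [ 26.2 -78.6   1.6]
```

View pics/f5.png

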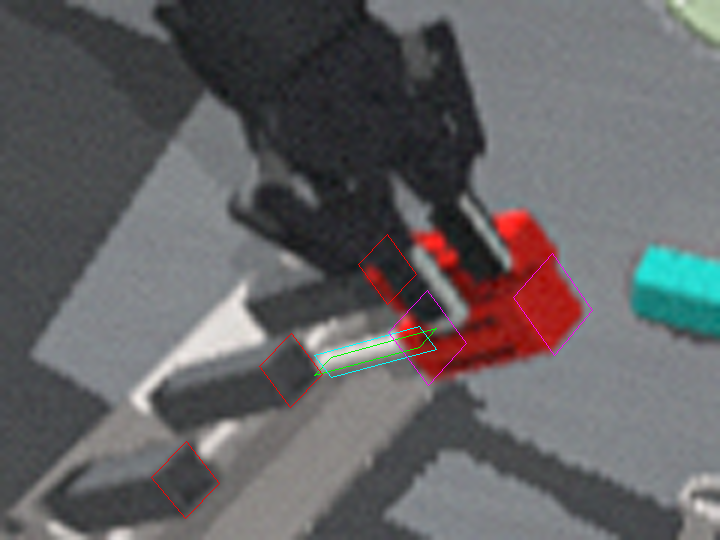

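Shaft in front of mouth 2 (rim near (290,370), tip near (318,365)) with the same offset that worked before. Inserting.

```bash
python3 -m handwheel '[[-0.3,-0.02,0,0,0,0],[-0.3,0,0,0,0,0],[-0.25,0,0,0,0,0],[-0.1,0,0,0,0,0],[-0.1,0,0,0,0,0],[-0.1,0,0,0,0,0],[-0.1,0,0,0,0,0],[0,0,0,0,0,0]]'; python3 st.py;  python3 -m handwheel '[[-0.1,0,0,0,0,0],[-0.1,0,0,0,0,0],[-0.1,0,0,0,0,0],[0,0,0,0,0,0]]'; python3 st.py;python3 look.py f6 220 140 100 75 .08 .042 .0118
```

```text
clock: 33.17
position: [0.5606, -0.0668, 0.1649]
tool_rot: [3.141, -0.697, 1.332]
force: [0.7, 0.7, -1.9]
grip_width: 0.0266
33.17 q [ 0.227  0.634  0.265  1.829 -0.957  1.133  0.842] p [ 0.5606 -0.0668  0.1649] rot [179.95 -39.96  76.35] F [ 0.7  0.7 -1.9] M [-0.86  0.21 -0.05] g 0.0266
clock: 33.67
position: [0.5593, -0.0724, 0.16]
tool_rot: [3.141, -0.697, 1.332]
force: [-0.6, -0.8, -1.5]
grip_width: 0.0263
33.67 q [ 0.237  0.644  0.265  1.827 -0.957  1.134  0.855] p [ 0.5593 -0.0724  0.16  ] rot [179.96 -39.96  76.34] F [-0.6 -0.8 -1.5] M [-0.88  0.24  0.02] g 0.0263
1 in rack frame tip-mouth (axial,y,n): [-12.7  80.6   1.5]
2 in rack frame tip-mouth (axial,y,n): [-12.7   0.6   1.5]
3 in rack frame tip-mouth (axial,y,n): [-12.7 -79.4   1.5]
```

View pics/f6_raw.png

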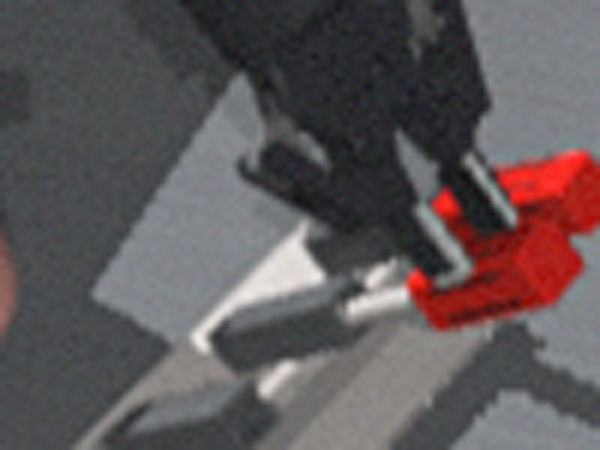

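```bash
python3 -m handwheel '[[-0.2,0,0,0,0,0],[-0.3,0,0,0,0,0],[-0.3,0,0,0,0,0],[-0.3,0,0,0,0,0],[-0.2,0,0,0,0,0],[0,0,0,0,0,0]]'; python3 st.py;  python3 -m handwheel '[[-0.2,0,0,0,0,0],[-0.3,0,0,0,0,0],[-0.3,0,0,0,0,0],[-0.2,0,0,0,0,0],[0,0,0,0,0,0]]'; python3 st.py;python3 look.py f7 220 140 100 75 .08 .042 .0118
```

```text
clock: 34.48
position: [0.5533, -0.0968, 0.139]
tool_rot: [3.141, -0.697, 1.332]
force: [0.4, -0.1, -1.1]
grip_width: 0.0268
34.48 q [ 0.28   0.686  0.266  1.816 -0.956  1.138  0.907] p [ 0.5533 -0.0968  0.139 ] rot [179.98 -39.96  76.31] F [ 0.4 -0.1 -1.1] M [-0.89  0.18 -0.02] g 0.0268
clock: 35.1
position: [0.5488, -0.1154, 0.1229]
tool_rot: [3.141, -0.697, 1.332]
force: [0.2, 0.4, -1.0]
grip_width: 0.0264
35.1 q [ 0.313  0.72   0.267  1.804 -0.955  1.141  0.945] p [ 0.5488 -0.1154  0.1229] rot [179.98 -39.96  76.31] F [ 0.2  0.4 -1. ] M [-0.88  0.19 -0.02] g 0.0264
1 in rack frame tip-mouth (axial,y,n): [-70.5  80.6   1.5]
2 in rack frame tip-mouth (axial,y,n): [-70.5   0.6   1.5]
3 in rack frame tip-mouth (axial,y,n): [-70.5 -79.4   1.5]
```

View pics/f7_raw.png

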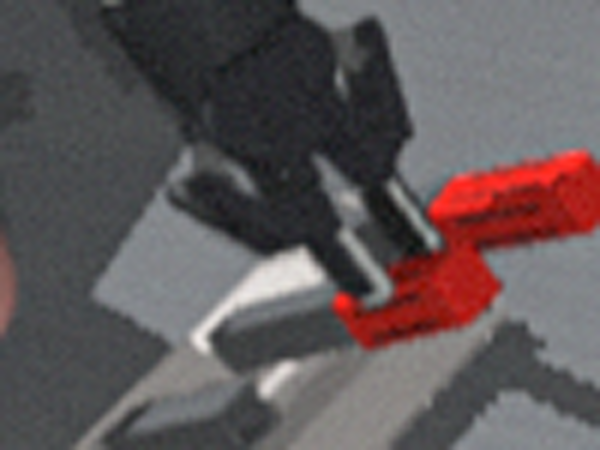

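```bash
python3 -m handwheel '[[-0.12,0,0,0,0,0],[-0.1,0,0,0,0,0],[-0.08,0,0,0,0,0],[0,0,0,0,0,0]]'; python3 -m handwheel '[[-0.08,0,0,0,0,0],[-0.06,0,0,0,0,0],[0,0,0,0,0,0]]'; python3 st.py;python3 look.py f8 220 140 100 75 .08 .042 .0118
```

```text
clock: 35.65
position: [0.5477, -0.1205, 0.1186]
tool_rot: [3.14, -0.698, 1.333]
force: [0.2, 2.3, 1.4]
grip_width: 0.0269
clock: 36.02
position: [0.5479, -0.1206, 0.1183]
tool_rot: [3.139, -0.703, 1.336]
force: [0.6, 12.2, 21.0]
grip_width: 0.0263
36.02 q [ 0.325  0.732  0.265  1.798 -0.956  1.146  0.96 ] p [ 0.5479 -0.1206  0.1183] rot [179.87 -40.29  76.55] F [ 0.6 12.2 21. ] M [ 4.33 -0.49  0.17] g 0.0263
1 in rack frame tip-mouth (axial,y,n): [-77.5  81.4   2.4]
2 in rack frame tip-mouth (axial,y,n): [-77.5   1.4   2.4]
3 in rack frame tip-mouth (axial,y,n): [-77.5 -78.6   2.4]
```

```bash
python3 -m handwheel '[[0.1,0,0,0,0,0],[0,0,0,0,0,0],[0,0,0,0,0,0],[0,0,0,0,0,0],[0,0,0,0,0,0]]' -0.5; python3 st.py;  python3 -m handwheel '[[0,0,-0.5,0,0,0],[0,0,-1,0,0,0],[0,0,-1,0,0,0],[0,0,-1,0,0,0],[0.6,0,-0.6,0,0,0],[0.8,0,-0.6,0,0,0],[0.8,0,-0.6,0,0,0],[0,0,0,0,0,0]]'; python3 st.py; python3 look.py d9 220 130 120 90 .092 .05 .0118; python3 - <<'E'
from workcell import bot
from h import *
crop(bot.grab_frame("top"),330,140,440,270,4,"top9")
cv2.imwrite("pics/sc9.png",bot.grab_frame("scene")["pixels"])
E
```

```text
clock: 36.7
position: [0.5473, -0.1216, 0.1176]
tool_rot: [3.141, -0.697, 1.333]
force: [0.6, 0.5, -0.4]
grip_width: 0.064
36.7 q [ 0.323  0.731  0.267  1.8   -0.954  1.142  0.957] p [ 0.5473 -0.1216  0.1176] rot [179.95 -39.95  76.35] F [ 0.6  0.5 -0.4] M [-0.65  0.12  0.  ] g 0.064
clock: 37.7
position: [0.5378, -0.1625, 0.2569]
tool_rot: [3.137, -0.697, 1.336]
force: [0.2, 0.0, -0.6]
grip_width: 0.0638
37.7 q [ 0.339  0.568  0.346  1.672 -0.828  1.379  0.785] p [ 0.5378 -0.1625  0.2569] rot [179.72 -39.95  76.56] F [ 0.2  0.  -0.6] M [-0.68  0.19 -0.02] g 0.0638
1 in rack frame tip-mouth (axial,y,n): [ -41.4   81.8 -132.3]
2 in rack frame tip-mouth (axial,y,n): [ -41.4    1.8 -132.3]
3 in rack frame tip-mouth (axial,y,n): [ -41.4  -78.2 -132.3]
```

View pics/d9_raw.png

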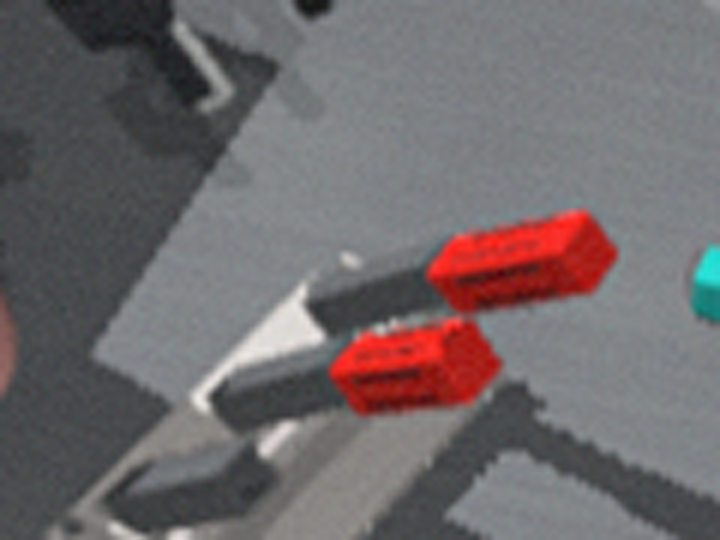

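View pics/top9.png

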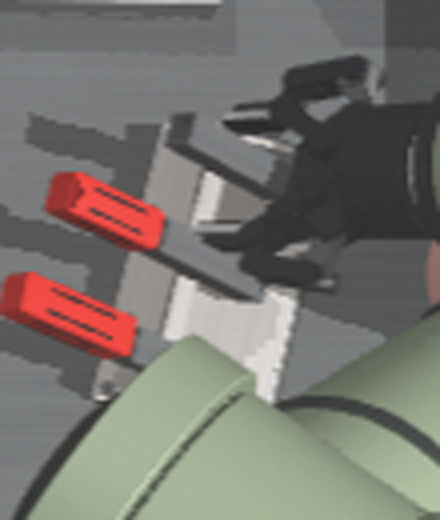

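View pics/sc9.png

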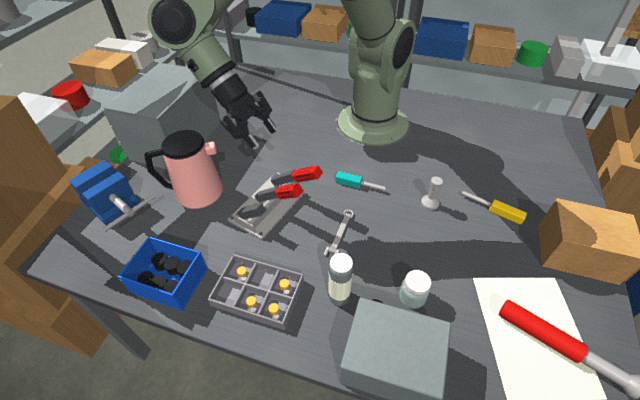

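Both shoulders meet their rims: long at (430,270) and short at (335,375) in the crop. The bystanders look unmoved and the gripper is clear, so I'll hand in.

```bash
python3 -c "
from workcell import bot
print(bot.job_done())"; python3 st.py
```

```text
the job is handed in; nothing more can be done
None
the job is handed in; nothing more can be done
```

Both red drivers are back in the rack, shaft down and fully home, and I have handed the job in. The robot clock read about 38 s of the 72 s allowed.

- **driver_long:** it went into sleeve 1, past 42 mm with no resistance. It stopped firmly, at about 23 N, where the shoulder meets the mouth.
- **driver_short:** I tried sleeve 3 first. It stopped about 40 mm in at about 17 N, so that sleeve holds the stub. I moved the driver to sleeve 2, where it went home and stopped at about 24 N.

**Last checks:**
- The final pictures from both cameras show each handle's shoulder against its sleeve's rim, with the gripper open and clear of everything. In the top view the arm partly hides the rim of sleeve 1.
- By eye, the kettle, can, jar, wrench and blender foot look unmoved; I did not measure them. The yellow and turquoise look-alikes were not handled.
- Both drivers stopped about 2.5 mm short of the depth I had calculated. The bias was the same in both sleeves and within my measuring and grip error, so I took it as a measurement offset.

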